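# Pack the site tote and raise its carry handle

## Robot

A 6-joint arm with a two-finger parallel gripper is mounted at the origin on the work surface. World frame = base frame: x ahead of the robot, y to its left, z up, the work surface at z = 0. Lengths are in mm, angles in degrees, forces in N, time in s.
With the tool pointing down it reaches from about 300 to 850 mm from the base axis. Payload 4.2 kg.
Tool frame: the origin (TCP) lies midway between the tips of the shut fingers; the grasp point (between the pads) lies env.grasp_offset behind it (env.grasp_offset is the distance from the TCP to the grasp point, in mm); y points along the fingers, x is the direction in which the jaws open and shut, and the axes are right-handed (so a half turn about y gives the same grasp; the last joint's range is limited). The gripper opens to 91 mm and grips with 3 to 60 N. Pads are 32 mm wide; open, the fingers measure 118 mm over their backs; the gripper's body (76 mm by 178 mm) begins 60 mm behind the grasp point.
Start: joints at [75.115, 18.312, 89.639, -0, 72.044, -1.146], TCP at [136.569, 558.565, 187.976] pointing down, gripper open.
Joint ranges: [-177.97, 177.97], [-48.28, 115.42], [12.27, 149.76], [-77.06, 257.06], [2.81, 150.46], [-146.56, 146.56]. Speed limits (degrees/s): [147.25, 147.25, 180, 180, 180, 180].

## Interface

Orientations are given as [roll, pitch, yaw] about the fixed x, y, z axes, in that order (R = Rz(yaw) Ry(pitch) Rx(roll)).
In Python, from workcell import state, vision, job, env gives the robot as it stands.
- The arm moves only by the shell command python3 -m handwheel 'ROWS' [FORCE]. ROWS is JSON, a list of rows, each a list of 3 entries, a list of its own where there are three numbers: the finger opening in cm, from 0 to 9.12, then the shift along the tool's x, y, z in cm, then the turn about the tool's y in degrees. A call has 1 to 10 rows; each row is the pose to reach, as a shift and turn from the pose measured when the call began, along the tool's axes at that moment; what a row does not reach only later rows make up. A row lasts 1/10 s, in which the tool goes at most 50 mm and 8.59 degrees, less where a joint would pass 70% of its speed; a pose out of reach is approached as far as the arm can. A call with a gripper value outside its range is refused whole. The fingers move at their own pace and stop on an object; FORCE is the grip in N (left out, the last holds). Time passes only in rows, so rows that repeat a pose let the fingers close. It gives the time, the measured TCP pose, the force and the opening at its end, in the units of the state.
- state(): the state, without advancing time (a new reading comes with each control period).
- vision.grab_frame(name): name is "scene" or "top" or "wrist"; returns the picture (400x640x3 uint8, red, green, blue); there is no depth.
- vision.camera_model(name): a dict with "fov_y" (degrees; the focal length in pixels is half the picture's height over the tangent of half this angle, whatever the lens; pixels are square), "cx", "cy" (the principal point, pixels), "distortion" ([k1, k2, p1, p2, k3] as OpenCV has them; the pictures are not rectified), "extrinsics" (4x4, takes a point from world to camera coordinates). Camera axes: x right, y up, looking along -z (the intrinsics and any distortion apply to the point x, -y, -z); pixel columns grow to the right and rows downward; lengths in mm; the calibration is good to about 2 mm. A picture is of the moment at which its call begins: read the wrist's pose just before it. camera_model takes no time and is no camera call; for the wrist camera it gives the pose at the moment of the call.
- job.job_done(): hands the job in, once; it reports no verdict.
The state is a dict: "time_s": time; "qpos": joint angles; "qvel": joint speeds; "effort": joint torques, N m; "ee_pos": TCP position; "ee_rot": TCP orientation; "force": force on the tool from outside, world axes, zero at the start; "torque": the same for the moment, N m; "gripper_width": finger opening in mm.
Only numpy, scipy, OpenCV 4.12 (cv2) and the standard library are available. Lean on these libraries where they do the work, as an engineer would, in place of code of your own. Each camera call takes 0.05 s, during which the arm holds its last target.

## Task

Pack the plywood carry tote for a job on site: put every screw carton on the tote's floor, one layer deep, then set the empty lift-out tray in over them, flat on its ledges, and then put the tape measure, the tin and the sanding block (whichever of them are there) on the tray's floor, not on top of each other. Last, swing the carry handle up until it is seated in its catch, standing straight up. The handle may be left over the opening at first (fold it down out of the way if you need to); leave the other things on the bench where they are.

Things in the scene. Friction and masses are not known exactly. Their poses are not given: they have to be found in the camera images.
- tote_floor (a point): Open plywood carry tote (the larger plywood box, with the steel-and-dowel handle), firm on the bench, does not move. This point: centre of its inside floor, 9 mm above the bench; x along its long side, y across, z up. Inside 260 x 140 mm (x, y). Side walls 9 mm thick, tops 82 mm above the bench; end walls 12 mm thick, tops 112 mm above the bench.
- tote_ledge (a point): The same axes as the tote's floor, 61 mm above that floor (70 mm above the bench), at the tote's centre: level of the tops of the two wooden ledges, 12 mm deep and 12 mm thick, one along the inside of each end wall, that carry the tray.
- handle_hinge (a point): Middle of the carry handle's hinge line, 94 mm above the bench, over the tote's centre; axes as the tote's. The hinge line runs along the tote's x.
- handle_bar (a point): Middle of the handle's wooden grip bar: a round dowel 22 mm thick and 270 mm long between two flat steel arms at the tote's ends, parallel to the hinge line and 135 mm from it.
- handle (a joint): Carry handle's angle, rad. 0: folded down on the tote's -y side, bar 10 degrees below hinge level, outside the wall; grows as the bar rises over the opening; 1.745: end stop, straight up. Stiff: stays where left (1 to 3 N at the bar moves it). From 1.2 to 1.5 a spring catch on the +x end must be pushed past (up to 7 N at the bar); beyond 1.6 it drives the handle to the stop and holds it.
- tray_grip (a point): Lift-out plywood tray, 250 x 130 mm (x, y), walls 30 high, 6 thick, floor 6. A partition across its middle rises to a grip board 12 mm thick (x), 70 long (y), top 60 mm above the underside. This point: tray centre, in the grip board, 47 mm above the underside; z up. Two compartments 113 x 118 mm (x, y). Home, this point is 47 mm above the ledges; 5 mm play each side in the tote, either end first.
- carton0_mid (a point): Centre of screw carton 0: a plain tan cardboard box with blank paper labels on its ends, 56 x 42 x 58 mm (x, y, z), about 0.2 kg; may be absent. The cartons are all alike; two to four are there.
- carton1_mid (a point): Centre of screw carton 1: a plain tan cardboard box with blank paper labels on its ends, 56 x 42 x 58 mm (x, y, z), about 0.2 kg; may be absent. The cartons are all alike; two to four are there.
- carton2_mid (a point): Centre of screw carton 2: a plain tan cardboard box with blank paper labels on its ends, 56 x 42 x 58 mm (x, y, z), about 0.2 kg; may be absent. The cartons are all alike; two to four are there.
- carton3_mid (a point): Centre of screw carton 3: a plain tan cardboard box with blank paper labels on its ends, 56 x 42 x 58 mm (x, y, z), about 0.2 kg; may be absent. The cartons are all alike; two to four are there.
- tape_mid (a point): Centre of a pocket tape measure: black rounded case with grey round discs on its sides, 52 x 38 x 52 mm (x, y, z); may be absent. Two or three of tape measure, tin and sanding block are there.
- tin_mid (a point): Centre of a square metal tin with a lid, 50 x 46 x 40 mm (x, y, z; the lid's edge stands out 1 mm more); may be absent.
- sander_mid (a point): Centre of a cork sanding block, 56 x 46 x 34 mm (x, y, z); may be absent.
- filler: Not part of the job: a squat jar of wood filler with a white cap, 54 mm across, 44 mm tall. Origin at its underside.
- roll: Not part of the job: a roll of masking tape lying flat, 84 mm across, 24 mm high. Origin at its underside.
- offcut: Not part of the job: a wooden offcut, 110 x 38 x 19 mm. Origin at its underside.
- clamp: Not part of the job: a steel bar clamp lying flat, 260 mm long. Origin at its underside.
- square: Not part of the job: a combination square lying flat, 300 mm blade. Origin at its underside.
- mug: Not part of the job: a white mug, 80 mm across, 90 mm tall. Origin at its underside.
- chisel: Not part of the job: a chisel, 240 mm long, wooden handle to -x. Origin at its underside.
Mind the look-alikes: they are no part of the job. What is shaped like the part that bears carton1_mid but green or purple is not meant.

How it is judged:
By the outcome, as a careful person would: the job done as asked, in the order asked, and still so for the second after the job is handed in, with the robot touching nothing.
Of carton0, carton1, carton2, carton3 only 2 to 4 are there at a start; the rules pass over those that are not, and their reading is None.
Of tape, tin, sander only 2 to 3 are there at a start; the rules pass over those that are not, and their reading is None.
At some moment in a run one of carton0, carton1, carton2, carton3, tape, tin, sander may be knocked a few centimetres aside while the robot is not near it.
Once in a run the grip may slacken for a moment while it holds something.
It also fails if it takes over 210 s, if anything falls off the work surface, if the arm or the gripper's body presses on something with over 40 N, if the wrist force passes 120 N, or if a joint passes its speed limit or range.

## Working session

There is one attempt and no reset: what is moved stays moved. The work goes in short steps, Python scripts to look and compute and a shell command to move; the robot and the scene stay as the last step left them, time stands still between calls to the robot, and variables do not carry over. Pictures are saved under pics/ and viewed, and the job is handed in when it is done.

```bash
ls -la; mkdir -p pics; python3 - <<'E'
from workcell import state, vision, job, env
import cv2
s=state()
for k,v in s.items(): print(k,v)
print(env.grasp_offset)
for n in ["scene","top","wrist"]:
    f=vision.grab_frame(n); cv2.imwrite(f"pics/{n}0.png",f[:,:,::-1]); m=vision.camera_model(n); print(n,m)
E
```

```text
total 12
drwxr-xr-x  3 agent agent 4096 Dec  7 10:10 .
drwxr-xr-x 23 root  root  4096 Dec  7 10:10 ..
drwxr-xr-x  2 agent agent 4096 Dec  7 10:10 pics
time_s 0.0
qpos [ 7.51152943e+01  1.83518879e+01  8.97062392e+01 -5.53141978e-04
  7.20426823e+01 -1.14652362e+00]
qvel [ 0.02165123  0.0006855   0.09330542  0.0065649   0.01099292 -0.03490596]
effort [ 1.45893551e-03 -4.12467706e+01 -2.31982791e+01  7.28265988e-02
  4.56990651e-02 -1.51758968e-04]
ee_pos [136.42290636 558.02226753 187.11896794]
ee_rot [-89.99850866   0.10079979  76.26199028]
force [0.49689827 0.02914593 0.2302384 ]
torque [-0.0112443   0.04972454  0.04257202]
gripper_width 91.30523544398959
18.8
scene {'fov_y': 42.32182826498201, 'cx': 317.6632405553466, 'cy': 199.31491776877996, 'distortion': array([-0.0045839,  0.       ,  0.       ,  0.       ,  0.       ]), 'extrinsics': array([[ 7.23916565e-01,  6.89648764e-01, -1.81490768e-02,
        -3.22164743e+02],
       [-3.98071364e-01,  4.39048020e-01,  8.05466340e-01,
         1.75466406e+02],
       [ 5.63457183e-01, -5.75865799e-01,  5.92363559e-01,
        -2.0587515
[... 450 characters left out ...]
       [-1.85389605e-01, -1.17148823e-02,  9.82595266e-01,
        -1.18831567e+03],
       [ 0.00000000e+00,  0.00000000e+00,  0.00000000e+00,
         1.00000000e+00]])}
wrist {'fov_y': 70.35383426786927, 'cx': 321.7691872834073, 'cy': 199.7221911164519, 'distortion': array([-0.00590301,  0.        ,  0.        ,  0.        ,  0.        ]), 'extrinsics': array([[ 2.37134808e-01,  9.71473794e-01, -2.39812388e-03,
        -5.75624622e+02],
       [-9.30696195e-01,  2.26471979e-01, -2.87254305e-01,
         3.28606393e+01],
       [-2.78516921e-01,  7.03499192e-02,  9.57851353e-01,
        -3.91436367e+02],
       [ 0.00000000e+00,  0.00000000e+00,  0.00000000e+00,
         1.00000000e+00]])}
```

View pics/scene0.png

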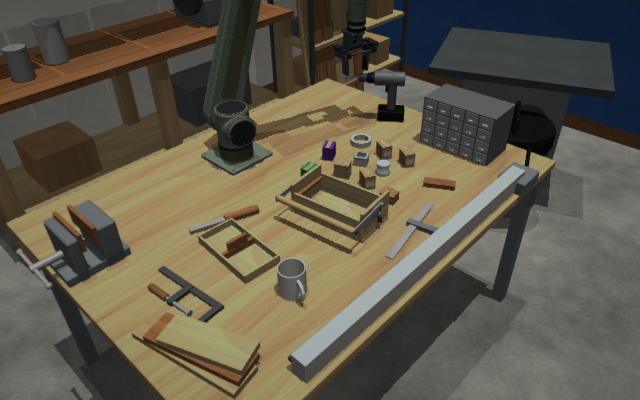

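View pics/top0.png

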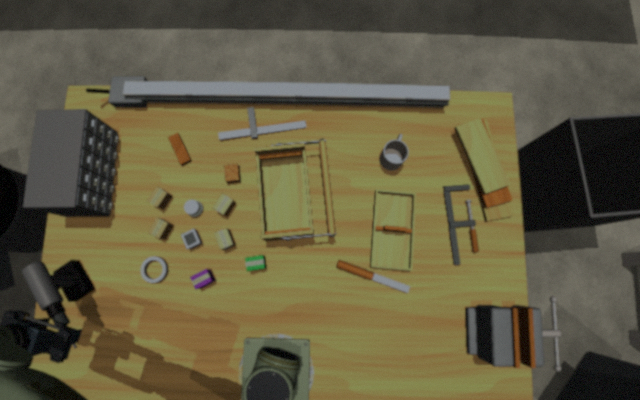

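View pics/wrist0.png

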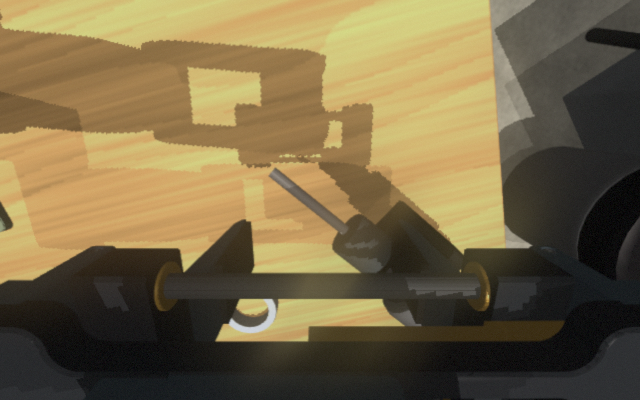

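The top view shows four tan cartons at about (160,198), (161,229), (225,205) and (225,239), and the tin at (192,239). The cork block is at (232,173), the tray at (392,230) and the tote at (290,193). The green and purple boxes are look-alikes, and I see no tape measure. Next I'll zoom in.

```bash
cat > h.py <<'E'
import numpy as np, cv2
from workcell import state, vision
def K(m,h=400):
    f=h/2/np.tan(np.radians(m["fov_y"]/2)); return np.array([[f,0,m["cx"]],[0,f,m["cy"]],[0,0,1.]])
def proj(m,P):
    E=m["extrinsics"]; P=np.atleast_2d(P).astype(float)
    c=P@E[:3,:3].T+E[:3,3]; c=c*[1,-1,-1]
    return cv2.projectPoints(c,np.zeros(3),np.zeros(3),K(m),np.array(m["distortion"]))[0][:,0]
def back(m,uv,z):
    uv=np.atleast_2d(uv).astype(float)
    n=cv2.undistortPoints(uv[:,None],K(m),np.array(m["distortion"]))[:,0]
    E=m["extrinsics"];R=E[:3,:3]
    d=np.c_[n[:,0],-n[:,1],-np.ones(len(n))]@R
    o=-R.T@E[:3,3]
    return o+d*((z-o[2])/d[:,2])[:,None]
def crop(img,name,x0,y0,x1,y1,s):
    c=img[y0:y1,x0:x1,::-1]; cv2.imwrite(f"pics/{name}.png",cv2.resize(c,None,fx=s,fy=s,interpolation=cv2.INTER_CUBIC))
E
python3 - <<'E'
from h import *
a=cv2.imread("pics/top0.png")[:,:,::-1]
crop(a,"top0a",140,130,340,280,4)
crop(a,"top0b",250,130,420,280,4)
a=cv2.imread("pics/scene0.png")[:,:,::-1]
crop(a,"scene0a",270,120,470,260,4)
E
```

```text
(no output)
```

View pics/top0a.png

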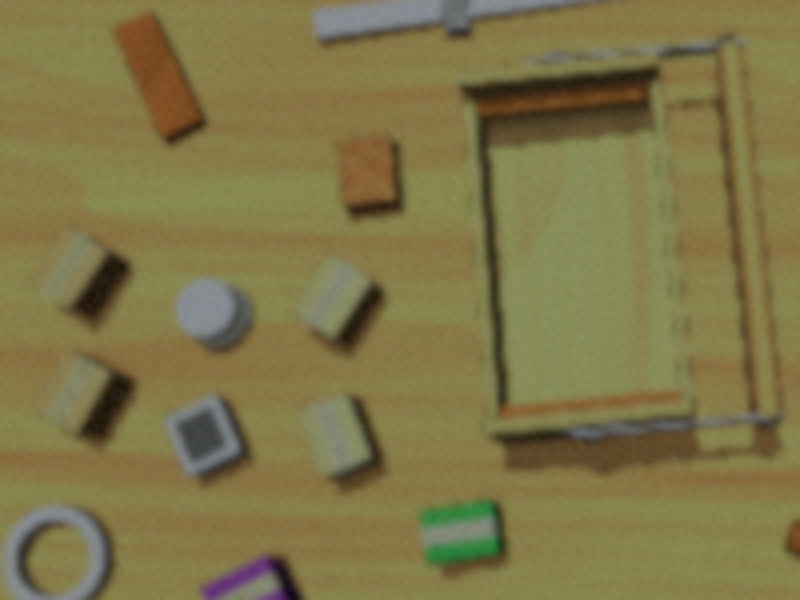

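View pics/top0b.png

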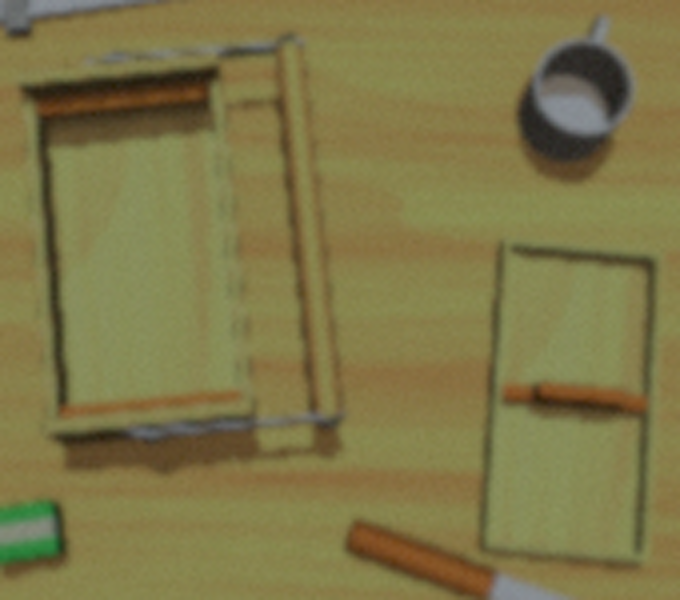

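View pics/scene0a.png

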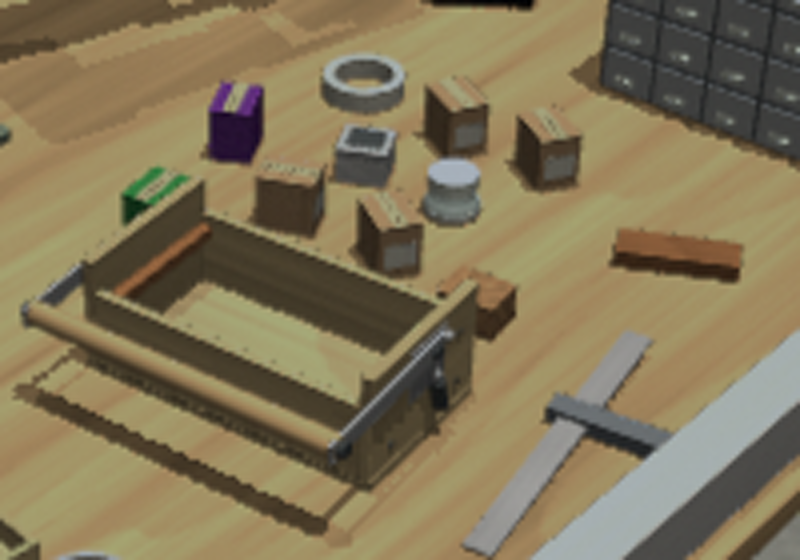

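```bash
cat > fit0.py <<'E'
from h import *
m=vision.camera_model("top")
def b(px,py,z,o=(140,130)): return back(m,[[o[0]+px/4,o[1]+py/4]],z)[0].round(1)
E=m["extrinsics"];print("cam",-E[:3,:3].T@E[:3,3])
print("tote top", [b(*p,112) for p in [(463,88),(660,68),(490,437),(692,415)]])
print("bar", b(730,42,100),b(768,420,100))
for n,p,z in [("c far L",(72,270),58),("c near L",(76,392),58),("c mid far",(338,300),58),("c mid near",(338,436),58),("tin",(206,434),40),("sander",(367,172),34),("filler",(208,310),44)]: print(n,b(*p,z))
o=(250,130)
print("tray corners z30",[b(*p,30,o) for p in [(502,242),(655,258),(640,562),(484,550)]])
print("grip z60", b(537,387,60,o),b(645,400,60,o))
E
python3 fit0.py
```

```text
cam [ 310.65577599 -117.69202433 1266.57365118]
tote top [array([670.7,  75.4, 112. ]), array([689.8, -76.8, 112. ]), array([401.7,  41.9, 112. ]), array([ 421.5, -107.6,  112. ])]
bar [ 716.2 -130.7  100. ] [ 420.1 -164.5  100. ]
c far L [530.8 391.3  58. ]
c near L [433.2 378.7  58. ]
c mid far [511.2 174.9  58. ]
c mid near [403.9 168.1  58. ]
tin [404.2 278.   40. ]
sander [622.  163.7  34. ]
filler [503.1 282.9  44. ]
tray corners z30 [array([ 574.1, -306.6,   30. ]), array([ 563.5, -430.9,   30. ]), array([ 320.2, -413.4,   30. ]), array([ 327.2, -291. ,   30. ])]
grip z60 [ 452.9 -328.5   60. ] [ 444.4 -412.7   60. ]
```

```bash
cat >> h.py <<'E'
def yaw(s=None):
    s=s or state(); return s["ee_rot"][2]
def go(x,y,z,yw=None):
    "print delta (cm, deg) to reach TCP target; yw = yaw of tool x"
    from scipy.spatial.transform import Rotation as R
    s=state(); Rm=R.from_euler("xyz",s["ee_rot"],degrees=True).as_matrix()
    d=Rm.T@(np.array([x,y,z])-s["ee_pos"])/10
    t=0 if yw is None else -((yw-s["ee_rot"][2]+180)%360-180)
    print("t",round(s["time_s"],2),"from",s["ee_pos"].round(1),"rot",s["ee_rot"].round(2),"w",round(s["gripper_width"],1),"-> shift",d.round(2),"turn",round(t,1))
E
python3 - <<'E'
from h import *
m=vision.camera_model("wrist");E=m["extrinsics"];print(-E[:3,:3].T@E[:3,3], -E[2,:3])
go(420,260,300,90)
E
```

```text
[ 58.06225452 579.2997381  382.99679479] [ 0.27851692 -0.07034992 -0.95785135]
t 0.15 from [136.4 558.2 187.3] rot [-9.000e+01  8.000e-02  7.626e+01] w 91.4 -> shift [-22.24 -11.24 -34.62] turn -13.7
```

```bash
python3 -c "
from h import *
go(345,280,300,90)"
python3 -m handwheel '[[9,[-24,-11.2,-27.2],-13.7],[9,[-24,-11.2,-27.2],-13.7],[9,[-24,-11.2,-27.2],-13.7],[9,[-24,-11.2,-27.2],-13.7],[9,[-24,-11.2,-27.2],-13.7],[9,[-24,-11.2,-27.2],-13.7],[9,[-24,-11.2,-27.2],-13.7],[9,[-24,-11.2,-27.2],-13.7],[9,[-24,-11.2,-27.2],-13.7],[9,[-24,-11.2,-27.2],-13.7]]'
cat > snap.py <<'E'
import sys
from h import *
n=sys.argv[1]; cam=sys.argv[2] if len(sys.argv)>2 else "wrist"
m=vision.camera_model(cam); f=vision.grab_frame(cam)
cv2.imwrite(f"pics/{n}.png",f[:,:,::-1]); import pickle; pickle.dump(m,open(f"pics/{n}.pkl","wb"))
E
python3 snap.py w1; python3 -c "
from h import *
go(345,280,300,90)"
```

```text
t 0.15 from [136.4 558.2 187.3] rot [-9.000e+01  8.000e-02  7.626e+01] w 91.4 -> shift [-22.08 -11.24 -26.86] turn -13.7
time_s: 1.15
ee_pos: [343.6, 260.4, 299.4]
ee_rot: [-89.9, 0.0, 89.9]
force: [-0.9, 0.0, -0.4]
gripper_width: 89.9
t 1.2 from [343.2 260.9 299.1] rot [-8.991e+01  7.000e-02  8.996e+01] w 90.0 -> shift [ 1.91 -0.09 -0.18] turn -0.0
```

View pics/w1.png

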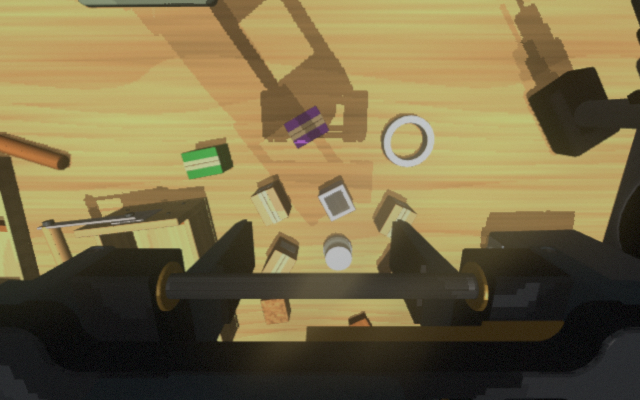

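The wrist picture looks toward the base: green box (203,160), purple (306,127), roll (408,140), tin (337,199). The fingers hide the cartons, so I'll move outward.

```bash

python3 -m handwheel '[[9,[0,-2,-26],0],[9,[0,-2,-26],0],[9,[0,-2,-26],0],[9,[0,-2,-26],0],[9,[0,-2,-26],0],[9,[0,-2,-26],0],[9,[0,-2,-26],0],[9,[0,-2,-26],0],[9,[0,-2,-26],0]]'
python3 snap.py w2
```

```text
time_s: 2.1
ee_pos: [601.3, 261.5, 319.4]
ee_rot: [-89.9, 0.1, 90.1]
force: [-0.4, 0.3, -1.0]
gripper_width: 89.8
```

View pics/w2.png

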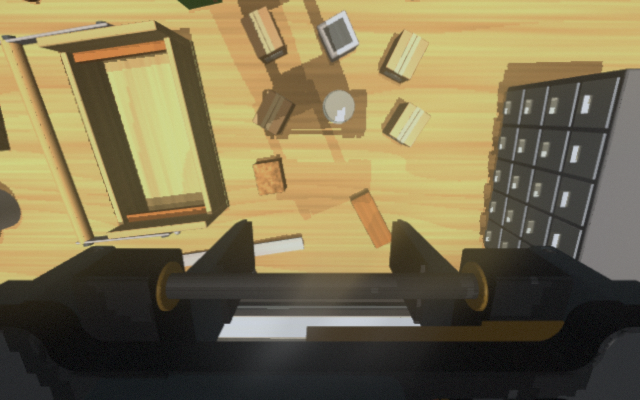

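This view shows the four cartons at about (266,33), (274,113), (403,55) and (407,123). The tin is at (338,36), the cork block at (269,176) and the whole tote at left. I'll zoom in to pick corners.

```bash
python3 - <<'E'
from h import *
a=cv2.imread("pics/w2.png")[:,:,::-1]
crop(a,"w2a",240,0,440,150,4)
crop(a,"w2b",0,0,300,250,2.6)
crop(a,"w2c",230,140,400,250,4)
E
```

```text
(no output)
```

View pics/w2a.png

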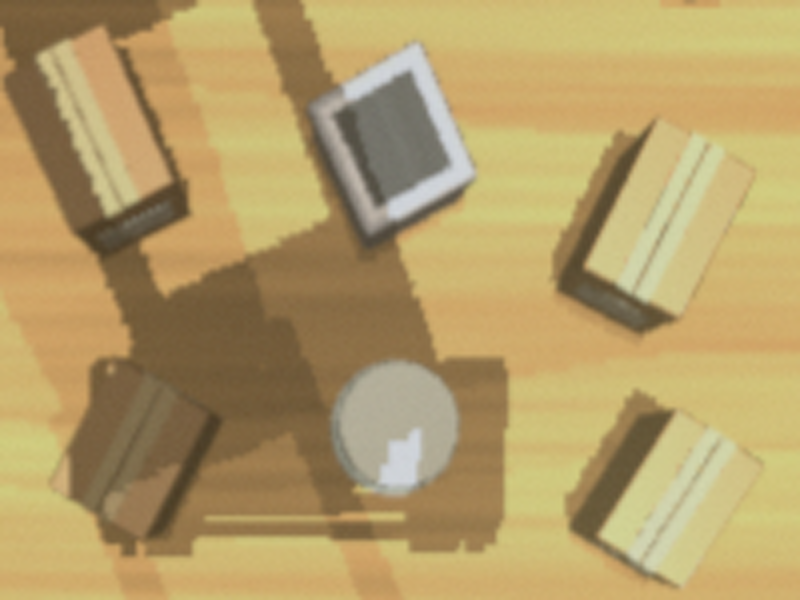

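View pics/w2b.png

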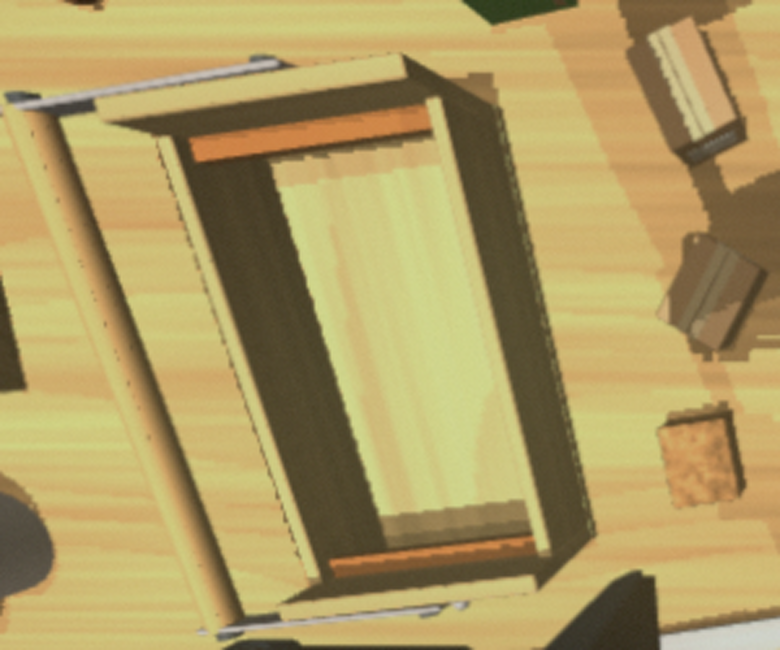

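View pics/w2c.png

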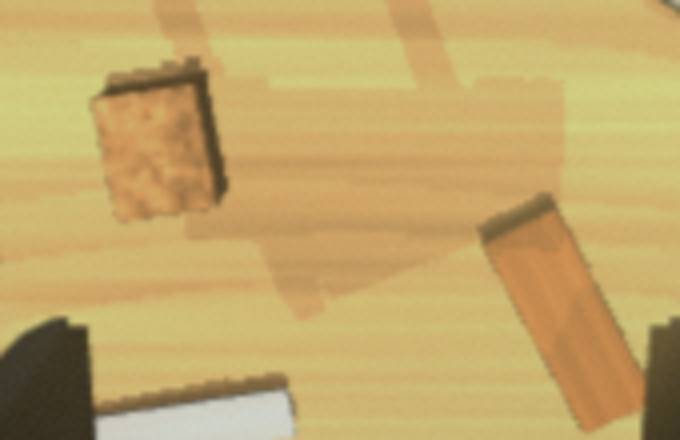

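```bash
cat > fit1.py <<'E'
from h import *
import pickle
from scipy.optimize import least_squares
m=pickle.load(open("pics/w2.pkl","rb"))
def rect(pts,o,L,W,z,name):
    # pts: order short edge first: p0-p1 short, p1-p2 long
    P=back(m,np.array(pts)/4+o,z)[:,:2]
    print(name,"edges",[round(np.linalg.norm(P[i]-P[(i+1)%4]),1) for i in range(4)])
    M=np.array([[-L/2,-W/2],[-L/2,W/2],[L/2,W/2],[L/2,-W/2]])
    def T(p,M): c,s=np.cos(p[2]),np.sin(p[2]); return M@np.array([[c,s],[-s,c]])+p[:2]
    best=min((least_squares(lambda p:(T(p,MM)-P).ravel(),[*P.mean(0),a]) for a in np.arange(0,6.3,1) for MM in (M,M*[1,-1])),key=lambda r:r.cost)
    p=best.x; print("   centre",p[:2].round(1),"long-axis yaw",round(np.degrees(p[2])%180,1),"rms",round(np.sqrt(best.cost*2/8),1))
o=np.array([240,0])
rect([(37,58),(104,26),(176,182),(98,226)],o,56,42,58,"A")
rect([(52,485),(150,538),(220,415),(120,362)],o,56,42,58,"B")
rect([(658,118),(754,175),(682,320),(585,265)],o,56,42,58,"C")
rect([(676,408),(762,465),(682,586),(598,530)],o,56,42,58,"D")
rect([(312,105),(416,42),(474,172),(372,232)],o,50,46,40,"tin (46 first)")
rect([(92,98),(200,82),(220,205),(120,220)],np.array([230,140]),56,46,34,"sander")
# tote
mt=vision.camera_model("top")
def W(p,M): c,s=np.cos(p[2]),np.sin(p[2]); M=np.array(M,float); return np.c_[p[0]+c*M[:,0]-s*M[:,1],p[1]+s*M[:,0]+c*M[:,1],M[:,2]]
pts=[((-118,70,70),(435,130)),((-118,-70,70),(195,160)),((118,-70,70),(330,562)),((118,70,70),(535,537)),((-130,-70,82),(182,135)),((130,-70,82),(318,580))]
M=[a for a,b in pts]; U=np.array([b for a,b in pts])/2.6
f=lambda p:(proj(m,W(p,M))-U).ravel()
r=least_squares(f,[546,-15,0.11]); print("tote",r.x[:2].round(1),np.degrees(r.x[2]).round(2)); print(r.fun.reshape(-1,2).round(1).tolist())
p=r.x
img=cv2.imread("pics/w2.png"); im2=cv2.imread("pics/top0.png")
def box(x,y,z): return [(-x,-y,z),(x,-y,z),(x,y,z),(-x,y,z)]
segs=[box(142,70,112),box(142,79,82),box(130,70,82),box(118,70,70),box(130,70,9)]
for im,mm,s,nm in((img,m,3,"ov_w"),(im2,mt,4,"ov_t")):
    big=cv2.resize(im,None,fx=s,fy=s,interpolation=cv2.INTER_CUBIC)
    for sg,c in zip(segs,[(0,0,255),(255,0,0),(0,255,0),(255,0,255),(255,255,0)]):
        q=((proj(mm,W(p,sg))+.5)*s-.5); cv2.polylines(big,[q.round().astype(int)],True,c,1)
    cv2.imwrite(f"pics/{nm}.png",big[0:600,0:780] if nm=="ov_w" else big[520:1000,960:1400])
E
python3 fit1.py
```

```text
A edges [np.float64(26.1), np.float64(54.6), np.float64(32.5), np.float64(57.1)]
   centre [405.3 182.2] long-axis yaw 22.8 rms 4.7
B edges [np.float64(42.3), np.float64(54.2), np.float64(41.8), np.float64(53.2)]
   centre [517.2 188.2] long-axis yaw 149.4 rms 1.3
C edges [np.float64(40.6), np.float64(53.4), np.float64(41.9), np.float64(53.4)]
   centre [436.3 387.2] long-axis yaw 154.6 rms 1.1
D edges [np.float64(40.8), np.float64(53.5), np.float64(41.1), np.float64(52.7)]
   centre [534.5 399.4] long-axis yaw 149.4 rms 1.1
tin (46 first) edges [np.float64(43.2), np.float64(48.4), np.float64(43.3), np.float64(48.5)]
   centre [405.4 286.8] long-axis yaw 28.2 rms 1.1
sander edges [np.float64(46.9), np.float64(54.5), np.float64(44.9), np.float64(54.8)]
   centre [625.2 171.8] long-axis yaw 8.3 rms 0.6
tote [556.7  -9.4] 6.38
[[3.0, -0.3], [0.8, 0.5], [-1.5, -0.6], [1.6, 0.3], [-4.3, -0.9], [0.5, 1.8]]
```

```bash
sleep 0
```

```text
(no output)
```

View pics/ov_w.png

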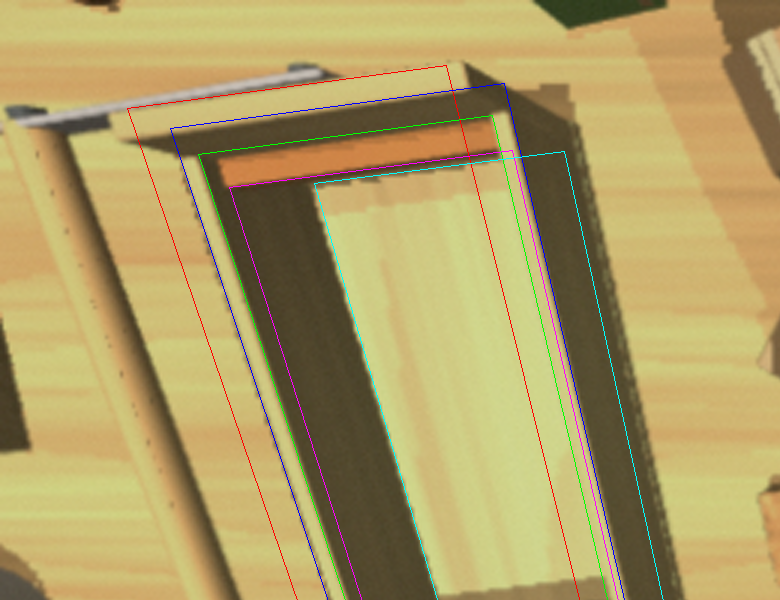

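View pics/ov_t.png

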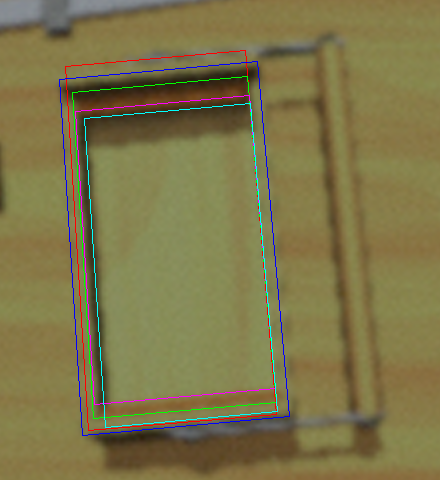

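```bash
python3 - <<'E'
from h import *
import pickle
m0=pickle.load(open("pics/w2.pkl","rb")); m=vision.camera_model("wrist"); f=vision.grab_frame("wrist"); m2=vision.camera_model("wrist")
for q in(m0,m,m2): E=q["extrinsics"]; print((-E[:3,:3].T@E[:3,3]).round(2),(-E[2,:3]).round(4))
print(state()["ee_pos"],state()["qvel"])
a=cv2.imread("pics/w2.png")[:,:,::-1]
cv2.imwrite("pics/w3.png",f[:,:,::-1]); pickle.dump(m,open("pics/w3.pkl","wb"))
g0=cv2.cvtColor(a,cv2.COLOR_RGB2GRAY).astype(np.float32);g1=cv2.cvtColor(f,cv2.COLOR_RGB2GRAY).astype(np.float32)
print(cv2.phaseCorrelate(g0[:230].copy(),g1[:230].copy()))
crop(f,"w3a",240,0,440,150,4)
E
```

```text
[520.87 263.17 515.2 ] [ 0.2853 -0.0017 -0.9584]
[520.9  262.99 515.44] [ 0.2859 -0.0016 -0.9583]
[521.05 262.85 515.53] [ 0.2863 -0.0016 -0.9582]
[601.71529668 261.176798   319.78632446] [-0.45233996  0.35563115 -0.52130852 -0.07034689  0.0070583   0.00505187]
((0.0072857744662542245, -0.20979603627073118), 0.9814081750313441)
```

View pics/w3a.png

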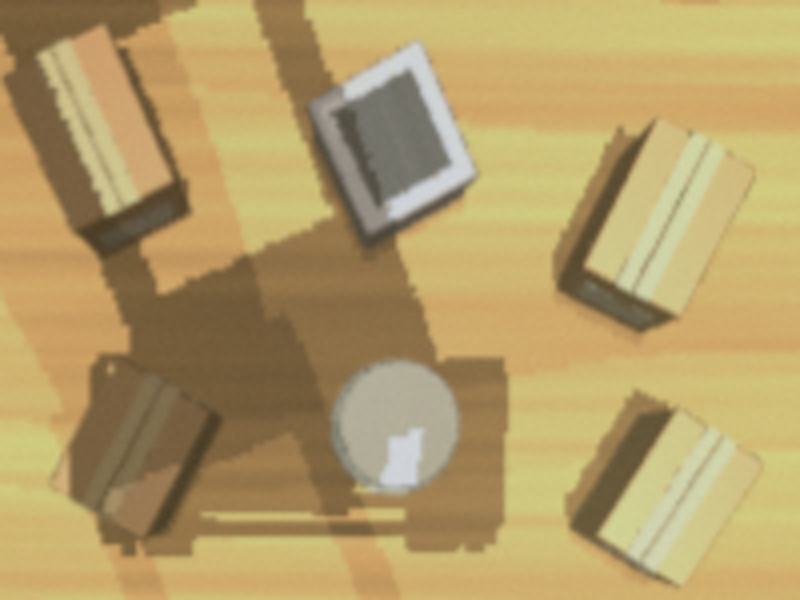

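```bash
cat > ov.py <<'E'
from h import *
def boxpts(x,y,yw,L,W,z0,z1):
    c,s=np.cos(np.radians(yw)),np.sin(np.radians(yw))
    q=np.array([[-L/2,-W/2],[L/2,-W/2],[L/2,W/2],[-L/2,W/2]])@np.array([[c,s],[-s,c]])+[x,y]
    return np.r_[np.c_[q,np.full(4,z0)],np.c_[q,np.full(4,z1)]]
def draw(im,m,B,crop,s,out):
    x0,y0,x1,y1=crop
    big=cv2.resize(im[y0:y1,x0:x1],None,fx=s,fy=s,interpolation=cv2.INTER_CUBIC)
    for b in B:
        q=((proj(m,b)-[x0,y0]+.5)*s-.5).round().astype(int)
        cv2.polylines(big,[q[:4]],True,(255,0,0),1); cv2.polylines(big,[q[4:]],True,(0,0,255),1)
    cv2.imwrite(f"pics/{out}.png",big)
E
python3 - <<'E'
from ov import *
import pickle
B=[boxpts(405.3,187,22.8,56,42,0,58),boxpts(517.2,188.2,149.4,56,42,0,58),boxpts(436.3,387.2,154.6,56,42,0,58),boxpts(534.5,399.4,149.4,56,42,0,58),boxpts(405.4,286.8,28.2,50,46,0,40),boxpts(625.2,171.8,8.3,56,46,0,34)]
draw(cv2.imread("pics/w3.png"),pickle.load(open("pics/w3.pkl","rb")),B,(230,0,440,200),3,"ov1w")
draw(cv2.imread("pics/top0.png"),vision.camera_model("top"),B,(140,150,250,260),5,"ov1t")
draw(cv2.imread("pics/scene0.png"),vision.camera_model("scene"),B,(320,120,460,210),5,"ov1s")
E
```

```text
(no output)
```

View pics/ov1w.png

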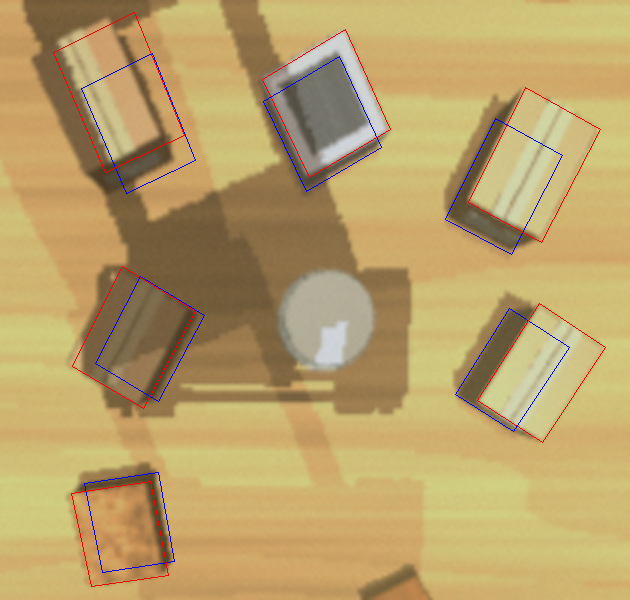

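View pics/ov1t.png

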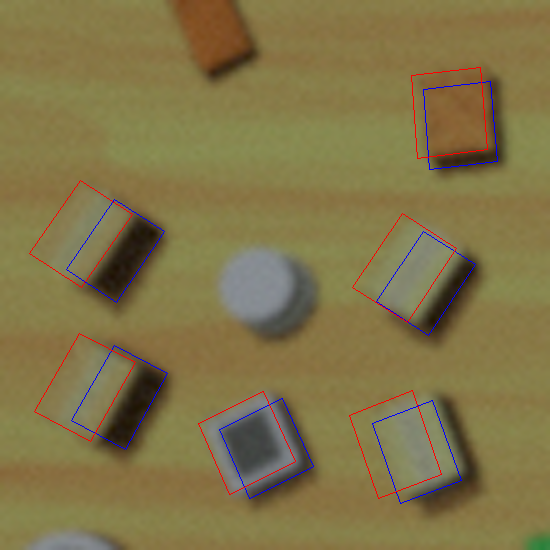

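View pics/ov1s.png

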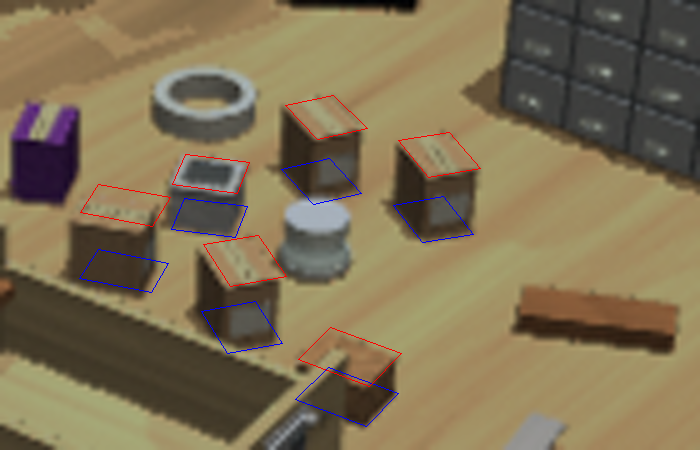

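The top and scene overlays agree with the wrist fit to a few mm. I'll check the neighbours' positions (green box, cabinet), then start with carton D.

```bash
python3 - <<'E'
from h import *
import pickle
m=pickle.load(open("pics/w3.pkl","rb")); mt=vision.camera_model("top")
print("cab base",back(m,[[488,240],[508,95]],0).round(0)[:,:2])
print("green z40/58",back(mt,[[140+460/4,130+533/4]],40).round(0),back(mt,[[140+460/4,130+533/4]],58).round(0))
m1=pickle.load(open("pics/w1.pkl","rb"))
print("green w1 top",back(m1,[[184,157],[222,149],[220,172],[188,178]],58).round(0)[:,:2])
print("A in w1: top corners", back(m1,[[252,190],[276,178],[290,208],[266,220]],58).round(0)[:,:2])
go(534,398,120,149.4)
E
```

```text
cab base [[757. 592.]
 [487. 581.]]
green z40/58 [[332.  72.  40.]] [[332.  69.  58.]]
green w1 top [[324.  49.]
 [312. 109.]
 [348. 102.]
 [358.  51.]]
A in w1: top corners [[377. 150.]
 [358. 189.]
 [407. 210.]
 [428. 169.]]
t 2.2 from [601.7 261.2 319.8] rot [-8.996e+01  4.000e-02  9.003e+01] w 89.8 -> shift [13.7  19.97  6.75] turn -59.4
```

```bash

python3 -m handwheel '[[9.1,[13.7,14,6.75],-59.4],[9.1,[13.7,14,6.75],-59.4],[9.1,[13.7,14,6.75],-59.4],[9.1,[13.7,14,6.75],-59.4],[9.1,[13.7,14,6.75],-59.4],[9.1,[13.7,16,6.75],-59.4],[9.1,[13.7,18,6.75],-59.4],[9.1,[13.7,20,6.75],-59.4],[9.1,[13.7,20,6.75],-59.4]]' 20
python3 snap.py w4; python3 snap.py s4 scene; python3 -c "
from h import *
go(534,398,27,149.4)
a=cv2.imread('pics/s4.png')[:,:,::-1]; crop(a,'s4a',320,100,480,220,5)"
```

```text
time_s: 3.1
ee_pos: [531.5, 396.9, 117.5]
ee_rot: [-89.7, -0.2, 149.5]
force: [0.3, 0.4, -0.5]
gripper_width: 91.0
t 3.2 from [533.6 398.1 120.7] rot [-89.97  -0.   149.44] w 91.0 -> shift [-0.04  9.37 -0.01] turn 0.0
```

View pics/w4.png

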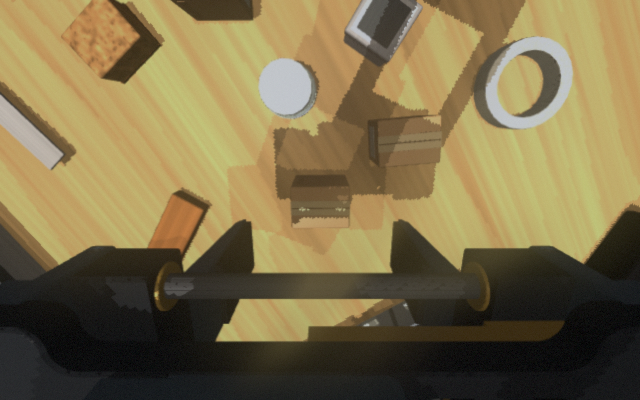

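View pics/s4a.png

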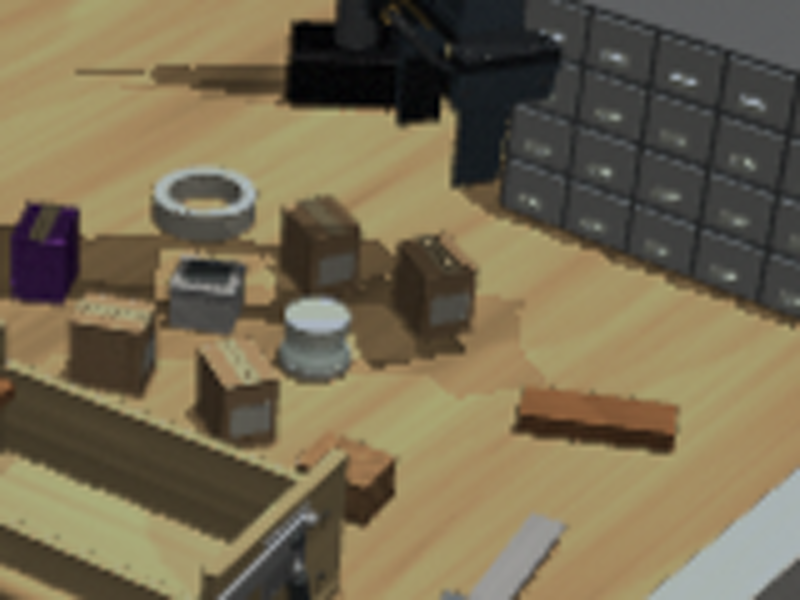

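```bash
python3 - <<'E'
from h import *
import pickle
m=pickle.load(open("pics/w4.pkl","rb"));ms=vision.camera_model("scene")
P=[[533.6,398,120],[534,398,58],[534,398,0]]
print(proj(m,P).round(0).tolist(), proj(ms,P).round(0).tolist())
E=m["extrinsics"]; print(-E[:3,:3].T@E[:3,3])
# carton D top corners in w4 as seen
print(back(m,[[292,183],[349,183],[350,220],[291,222]],58).round(0)[:,:2].tolist())
E
```

```text
[[320.0, 231.0], [320.0, 206.0], [320.0, 191.0]] [[408.0, 136.0], [407.0, 151.0], [406.0, 164.0]]
[491.7618223  329.10838189 313.69606613]
[[545.0, 366.0], [499.0, 393.0], [516.0, 425.0], [566.0, 398.0]]
```

The carton lies at (320,205), where the fit predicted it. I'll descend and grip.

```bash

python3 -m handwheel '[[9.1,[0,4,0],0],[9.1,[0,7,0],0],[9.1,[0,9.3,0],0],[9.1,[0,9.3,0],0],[5,[0,9.3,0],0],[5,[0,9.3,0],0],[5,[0,9.3,0],0],[5,[0,9.3,0],0],[5,[0,9.3,0],0],[5,[0,9.3,0],0]]' 25
python3 -c "
from h import *
go(534,398,160,149.4)"
```

```text
time_s: 4.2
ee_pos: [533.9, 398.4, 28.6]
ee_rot: [-90.0, 0.0, 149.4]
force: [-0.3, -0.5, 3.7]
gripper_width: 56.1
t 4.2 from [533.9 398.4  28.6] rot [-9.0040e+01  2.0000e-02  1.4943e+02] w 56.1 -> shift [ -0.03 -13.14   0.02] turn 0.0
```

```bash

python3 -m handwheel '[[5,[0,-5,0],0],[5,[0,-10,0],0],[5,[0,-15,0],0],[5,[0,-17,0],0],[5,[0,-17,0],0]]' 25
python3 -c "
from h import *
go(715,0,230,96.4)"
```

```text
time_s: 4.7
ee_pos: [535.4, 399.4, 202.6]
ee_rot: [-90.5, 0.2, 149.4]
force: [0.5, 0.5, -2.9]
gripper_width: 55.7
t 4.7 from [535.4 399.4 202.6] rot [-90.46   0.21 149.44] w 55.7 -> shift [-35.78  -2.81  25.24] turn 53.0
```

```bash

python3 -m handwheel '[[5,[-35.8,-2.8,25.2],53],[5,[-35.8,-2.8,25.2],53],[5,[-35.8,-2.8,25.2],53],[5,[-35.8,-2.8,25.2],53],[5,[-35.8,-2.8,25.2],53],[5,[-35.8,-2.8,25.2],53],[5,[-35.8,-2.8,25.2],53],[5,[-35.8,-2.8,25.2],53],[5,[-35.8,-2.8,25.2],53],[5,[-35.8,-2.8,25.2],53]]' 25
python3 snap.py w5
```

```text
time_s: 5.7
ee_pos: [716.0, -5.6, 225.7]
ee_rot: [-90.2, -0.1, 96.1]
force: [0.4, 1.4, -1.6]
gripper_width: 55.5
```

View pics/w5.png

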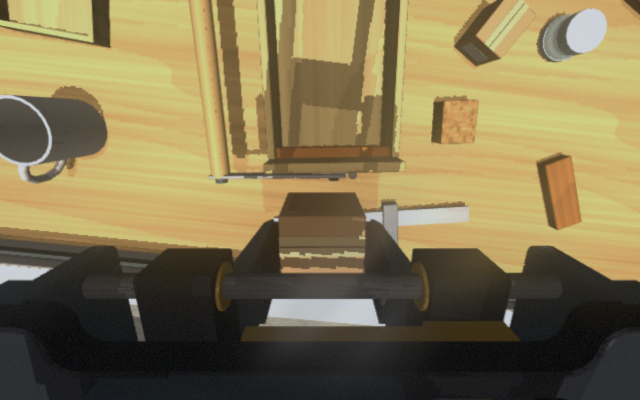

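The held carton is in view, with the tote's +x end wall at about (265–405,165). I'll zoom in on that end.

```bash
python3 - <<'E'
from h import *
a=cv2.imread("pics/w5.png")[:,:,::-1]
crop(a,"w5a",190,0,420,190,3.4)
a=cv2.imread("pics/w3.png")[:,:,::-1]
crop(a,"w3b",20,0,220,130,4)
crop(a,"w3c",70,110,250,250,4)
E
```

```text
(no output)
```

View pics/w5a.png

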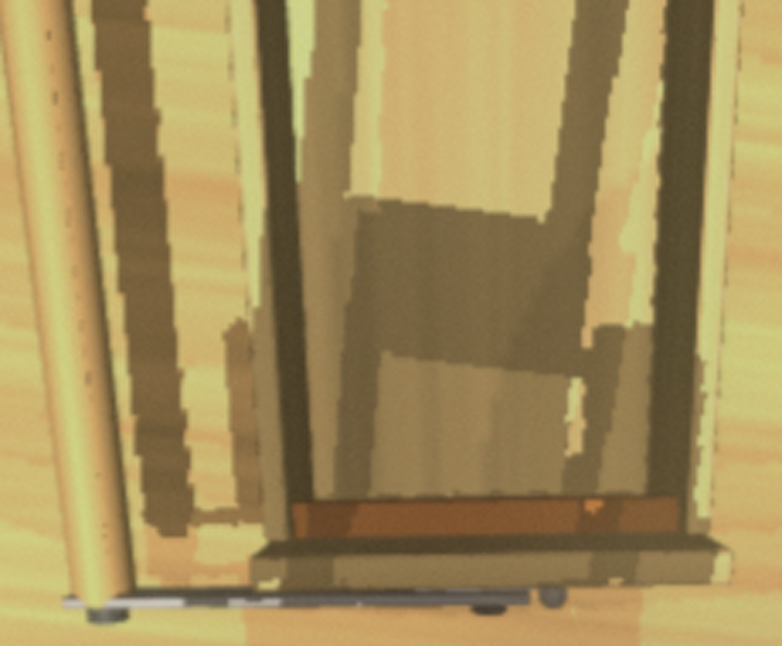

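View pics/w3b.png

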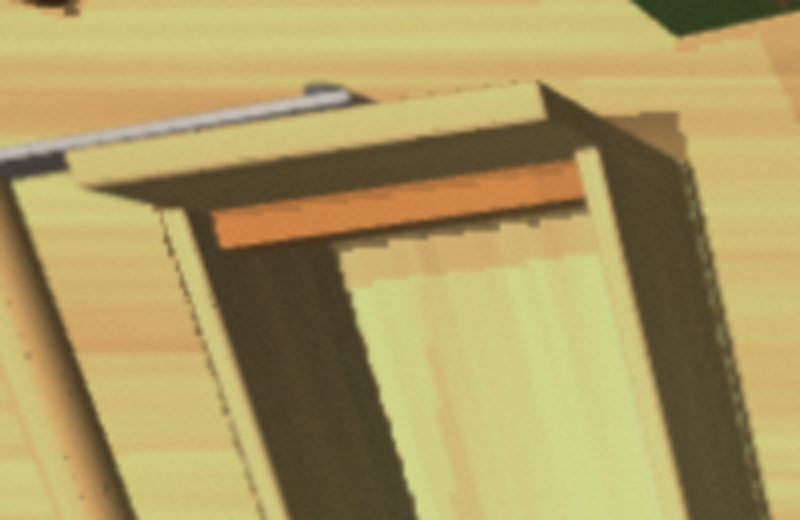

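View pics/w3c.png

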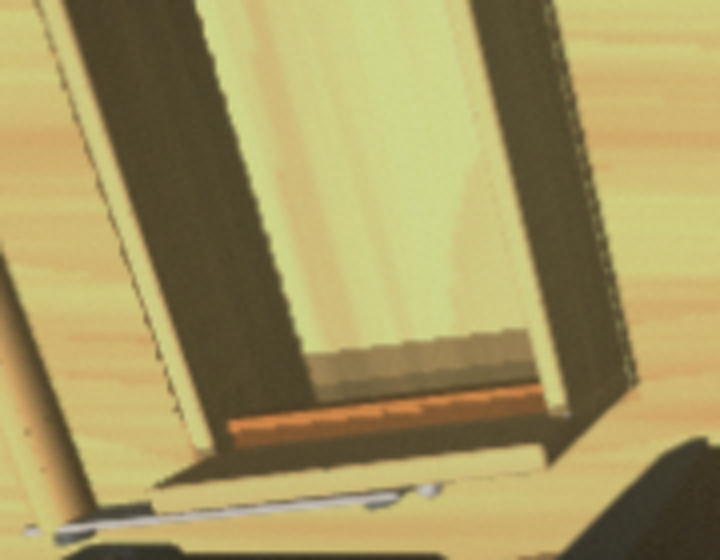

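```bash
cat > fit2.py <<'E'
from ov import *
import pickle
from scipy.optimize import least_squares
m3=pickle.load(open("pics/w3.pkl","rb"));m5=pickle.load(open("pics/w5.pkl","rb"))
def W(p,M): c,s=np.cos(p[2]),np.sin(p[2]); M=np.array(M,float); return np.c_[p[0]+c*M[:,0]-s*M[:,1],p[1]+s*M[:,0]+c*M[:,1],M[:,2]]
S=[(m3,(20,0),4,[((-142,79,112),(538,83)),((-130,79,112),(548,117)),((-130,-79,112),(85,187)),((-142,-79,112),(68,155)),((-130,-70,82),(190,207)),((-130,70,82),(578,150)),((-130,79,82),(600,150)),((-118,-70,70),(222,248))]),
(m3,(70,110),4,[((130,-79,112),(155,488)),((130,79,112),(540,447)),((142,79,112),(547,468)),((130,-70,82),(213,452)),((130,-79,82),(190,452)),((118,-70,70),(230,425)),((130,70,82),(548,412)),((130,79,82),(570,412)),((142,79,0),(635,380))]),
(m5,(190,0),3.4,[((130,-79,112),(262,545)),((130,79,112),(722,540)),((142,-79,112),(250,588)),((142,79,112),(732,580)),((118,-70,70),(292,502)),((118,70,70),(682,495))])]
def f(p,sel,full=False):
    o=[]
    for i in sel:
        m,of,s,L=S[i]
        U=(np.array([b for a,b in L])+.5)/s-.5+of
        o.append(proj(m,W(p,[a for a,b in L]))-U)
    return np.concatenate(o).ravel()
for sel in ([0,1],[2],[0],[1],[0,1,2]):
    r=least_squares(lambda p:f(p,sel),[556,-10,.11],loss="soft_l1")
    print(sel,r.x[:2].round(1),np.degrees(r.x[2]).round(2),"rms px",np.sqrt(np.mean(f(r.x,sel)**2)).round(2))
print(f(r.x,[0,1,2]).reshape(-1,2).round(1).tolist())
E
python3 fit2.py
```

```text
[0, 1] [555.6  -8.9] 6.72 rms px 1.33
[2] [553.2 -10. ] 7.0 rms px 2.02
[0] [556.4  -7.8] 7.02 rms px 0.96
[1] [553.6 -10. ] 7.13 rms px 1.23
[0, 1, 2] [554.7  -9. ] 6.71 rms px 1.68
[[0.6, -2.2], [0.7, -0.0], [-2.3, -0.8], [-1.7, -3.1], [-1.8, -1.6], [-1.0, -1.0], [-0.1, -1.9], [0.4, -0.9], [-3.5, -0.1], [0.2, -0.9], [0.3, 1.2], [0.7, 1.1], [1.1, 1.7], [-1.0, -1.4], [0.1, 1.9], [0.1, 1.3], [1.2, 0.9], [-4.5, 2.8], [4.5, 2.8], [-0.2, 1.0], [0.8, 1.8], [0.2, -0.0], [-0.1, 0.8]]
```

```bash
python3 -c "
from h import *
go(640.4,1.2,150,96.8)"
```

```text
t 5.75 from [714.9  -2.4 225.9] rot [-90.11  -0.28  96.21] w 55.4 -> shift [1.13 7.58 7.38] turn -0.6
```

```bash

python3 -m handwheel '[[5,[1.1,4,7.4],-0.6],[5,[1.1,7.6,7.4],-0.6],[5,[1.1,7.6,7.4],-0.6],[5,[1.1,7.6,7.4],-0.6],[5,[1.1,7.6,7.4],-0.6]]' 25
python3 -c "
from h import *
go(640.4,1.2,40,96.8)"
```

```text
time_s: 6.25
ee_pos: [640.7, 1.9, 149.8]
ee_rot: [-90.2, -0.3, 96.9]
force: [-0.5, 0.1, -0.5]
gripper_width: 55.6
t 6.25 from [640.7   1.9 149.8] rot [-90.16  -0.29  96.87] w 55.6 -> shift [-0.12 10.98  0.07] turn 0.1
```

```bash

python3 -m handwheel '[[5,[0,4,0],0],[5,[0,7,0],0],[5,[0,9.5,0],0],[5,[0,10.6,0],0],[5,[0,10.9,0],0],[5,[0,11.0,0],0],[5,[0,11.0,0],0]]' 25
python3 -c "
from h import *
go(640.4,1.2,38,96.8)"
```

```text
time_s: 6.95
ee_pos: [642.4, 2.6, 41.4]
ee_rot: [-90.3, -0.3, 96.9]
force: [-1.2, -0.3, -0.8]
gripper_width: 55.4
t 6.95 from [642.4   2.6  41.4] rot [-90.34  -0.27  96.88] w 55.4 -> shift [-0.12  0.34  0.22] turn 0.1
```

```bash

python3 -m handwheel '[[5,[0,0.3,0],0],[5,[0,0.4,0],0],[5,[0,0.4,0],0],[7.5,[0,0.4,0],0],[7.8,[0,0.4,0],0],[7.8,[0,0.4,0],0],[7.8,[0,-3,0],0],[7.8,[0,-8,0],0],[7.8,[0,-14,0],0],[7.8,[0,-14,0],0]]' 25
python3 snap.py t6 top; python3 snap.py w6; python3 -c "
from h import *
go(555,-9,300,96.8)
a=cv2.imread('pics/t6.png')[:,:,::-1]; crop(a,'t6a',140,130,340,280,4)"
```

```text
time_s: 7.95
ee_pos: [645.2, 1.7, 188.7]
ee_rot: [-91.1, -0.2, 96.9]
force: [0.5, -0.0, 0.1]
gripper_width: 77.8
t 8.05 from [643.    1.8 184.2] rot [-90.66  -0.22  96.88] w 78.3 -> shift [  0.03 -11.68   8.73] turn 0.1
```

View pics/w6.png

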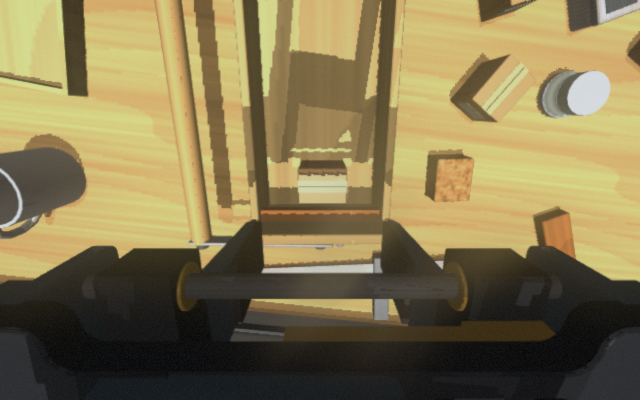

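View pics/t6a.png

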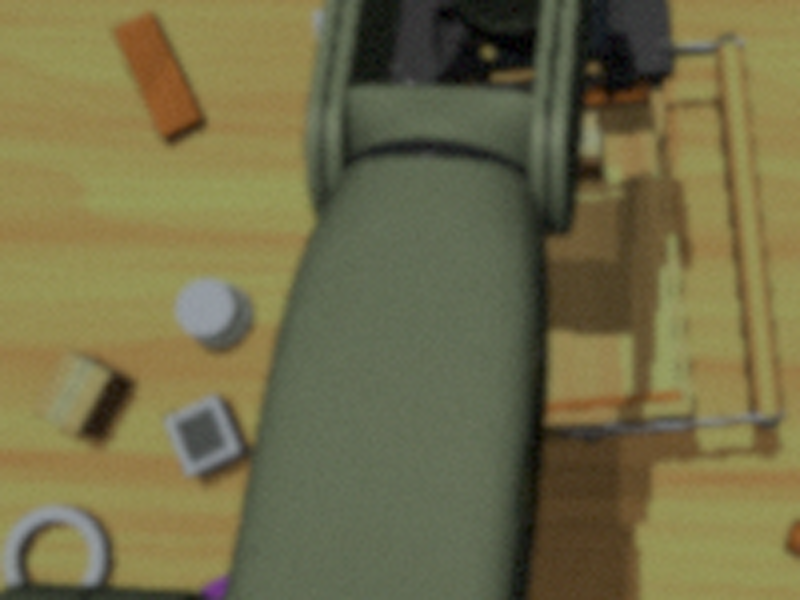

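Carton D stands upright in the tote at its +x end, seen at (323,180). Next is carton C.

```bash
python3 -c "
from h import *
go(436,386,125,154.6)"
```

```text
t 8.05 from [643.    1.8 184.2] rot [-90.66  -0.22  96.88] w 78.3 -> shift [40.6   5.89 16.02] turn -57.7
```

```bash

python3 -m handwheel '[[9.1,[10,0,4],-10],[9.1,[40.6,2,16],-57.7],[9.1,[40.6,5.6,16],-57.7],[9.1,[40.6,5.6,16],-57.7],[9.1,[40.6,5.6,16],-57.7],[9.1,[40.6,5.6,16],-57.7],[9.1,[40.6,5.6,16],-57.7],[9.1,[40.6,5.6,16],-57.7],[9.1,[40.6,5.6,16],-57.7],[9.1,[40.6,5.6,16],-57.7]]' 25
python3 -m handwheel '[[9.1,[0,0,0],0]]'
python3 snap.py w7; python3 -c "
from h import *
import pickle
go(436,386,28,154.6); m=pickle.load(open('pics/w7.pkl','rb')); print(proj(m,[[436,386,58],[436,386,0]]))"
```

```text
time_s: 9.05
ee_pos: [432.0, 388.5, 124.4]
ee_rot: [-90.3, 0.2, 154.9]
force: [0.5, -0.3, -0.2]
gripper_width: 90.9
time_s: 9.15
ee_pos: [430.9, 388.1, 122.6]
ee_rot: [-90.1, 0.2, 155.0]
force: [0.1, -0.8, 0.8]
gripper_width: 91.1
t 9.2 from [430.6 387.7 122.2] rot [-9.0040e+01  1.0000e-01  1.5493e+02] w 90.9 -> shift [-0.55  9.43 -0.06] turn 0.3
[[316.27547852 202.02813471]
 [317.39052087 187.22526867]]
```

View pics/w7.png

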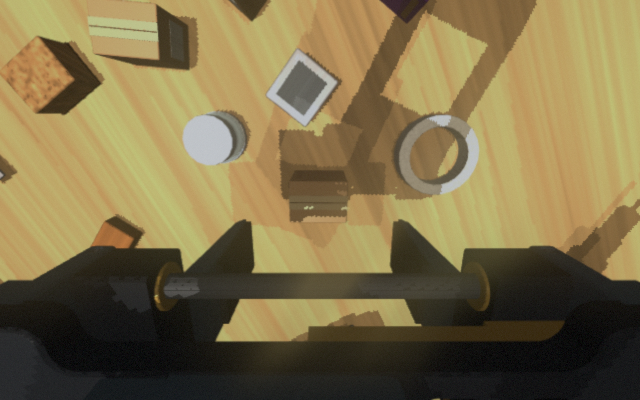

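```bash
python3 -c "
from h import *
import pickle
m=pickle.load(open('pics/w7.pkl','rb')); print(back(m,[[289,195],[347,192],[348,219],[290,221],[319.3,206.5]],58).round(1))
go(435,390,28,154.0)"
```

```text
[[456.6 368.7  58. ]
 [405.3 389.3  58. ]
 [415.3 414.7  58. ]
 [467.7 392.7  58. ]
 [435.3 391.3  58. ]]
t 9.2 from [430.6 387.7 122.2] rot [-9.0040e+01  1.0000e-01  1.5493e+02] w 90.9 -> shift [-0.29  9.42 -0.38] turn 0.9
```

```bash
python3 -c "
from h import *
a=cv2.imread('pics/w7.png')[:,:,::-1]; b=cv2.convertScaleAbs(a,alpha=1.8,beta=10); crop(b,'w7a',250,150,390,250,5)"
```

```text
(no output)
```

View pics/w7a.png

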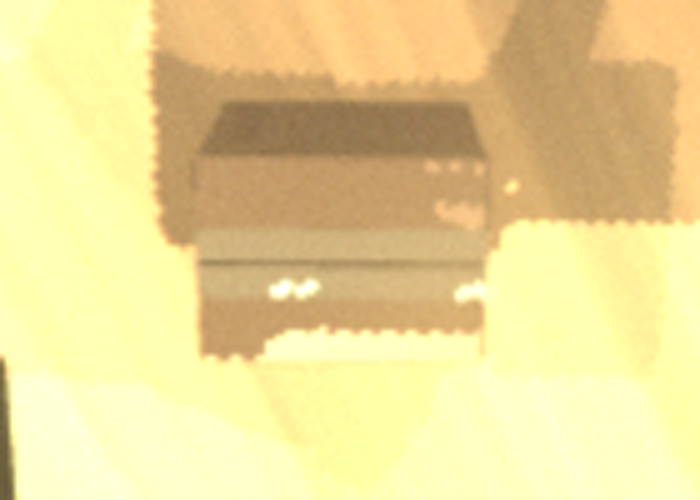

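```bash

python3 -m handwheel '[[9.1,[-0.4,4,0],0],[9.1,[-0.4,7.5,0],0],[9.1,[-0.4,9.4,0],0],[9.1,[-0.4,9.4,0],0],[5,[-0.4,9.4,0],0],[5,[-0.4,9.4,0],0],[5,[-0.4,9.4,0],0],[5,[-0.4,9.4,0],0],[5,[-0.4,9.4,0],0],[5,[-0.4,9.4,0],0]]' 25
python3 -m handwheel '[[5,[0,-4,0],0],[5,[0,-8,0],0],[5,[0,-13,0],0],[5,[0,-15,0],0],[5,[0,-15,0],0]]' 25
python3 -c "
from h import *
print(583.8,-5.6); go(555+29*.993,-9+29*.118,175,96.8)"
```

```text
time_s: 10.2
ee_pos: [434.7, 386.3, 29.0]
ee_rot: [-90.1, 0.1, 155.0]
force: [-0.4, -1.7, 3.9]
gripper_width: 55.5
time_s: 10.7
ee_pos: [435.7, 387.6, 182.5]
ee_rot: [-90.5, 0.3, 155.0]
force: [0.1, 0.4, -2.1]
gripper_width: 55.4
583.8 -5.6
t 10.7 from [435.7 387.6 182.5] rot [-90.49   0.31 154.96] w 55.4 -> shift [-30.06   0.66  29.36] turn 58.2
```

```bash

python3 -m handwheel '[[5,[-30.1,0,29.4],58.2],[5,[-30.1,0,29.4],58.2],[5,[-30.1,0,29.4],58.2],[5,[-30.1,0,29.4],58.2],[5,[-30.1,0,29.4],58.2],[5,[-30.1,0,29.4],58.2],[5,[-30.1,0,29.4],58.2],[5,[-30.1,0,29.4],58.2],[5,[-30.1,0,29.4],58.2],[5,[-30.1,0,29.4],58.2]]' 25
python3 -m handwheel '[[5,[0,0,0],0]]' 25
python3 snap.py w8
python3 -c "
from h import *
go(555+29*.993,-9+29*.118,38,96.8)"
```

```text
time_s: 11.7
ee_pos: [583.4, -9.1, 178.6]
ee_rot: [-90.3, -0.2, 96.5]
force: [-0.3, -0.4, -2.7]
gripper_width: 55.7
time_s: 11.8
ee_pos: [582.3, -8.8, 176.6]
ee_rot: [-90.1, -0.3, 96.5]
force: [-0.1, -0.6, -1.7]
gripper_width: 55.3
t 11.85 from [582.   -8.8 176.3] rot [-90.01  -0.29  96.52] w 55.7 -> shift [ 0.23 13.83 -0.22] turn -0.3
```

View pics/w8.png

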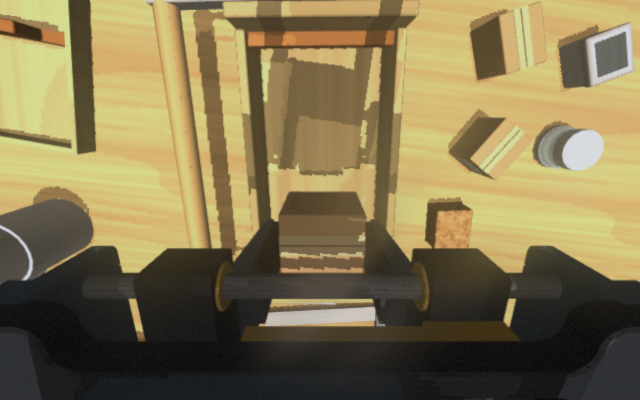

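```bash

python3 -m handwheel '[[5,[0.2,4,-0.1],0],[5,[0.2,8,-0.1],0],[5,[0.2,11,-0.1],0],[5,[0.2,13,-0.1],0],[5,[0.2,13.6,-0.1],0],[5,[0.2,13.8,-0.1],0],[5,[0.2,13.9,-0.1],0],[5,[0.2,13.9,-0.1],0]]' 25
python3 -m handwheel '[[5,[0,0.2,0],0],[5,[0,0.2,0],0],[7.8,[0,0.2,0],0],[7.8,[0,0.2,0],0],[7.8,[0,0.2,0],0],[7.8,[0,-4,0],0],[7.8,[0,-9,0],0],[7.8,[0,-13,0],0],[7.8,[0,-14,0],0]]' 25
python3 -c "
from h import *
go(517,187,125,149.4)"
```

```text
time_s: 12.65
ee_pos: [583.0, -5.2, 38.1]
ee_rot: [-90.1, -0.3, 96.6]
force: [-1.5, 0.1, 0.4]
gripper_width: 55.7
time_s: 13.55
ee_pos: [585.9, -6.2, 183.4]
ee_rot: [-90.7, -0.2, 96.6]
force: [0.4, -0.4, -0.5]
gripper_width: 78.0
t 13.55 from [585.9  -6.2 183.4] rot [-90.66  -0.19  96.57] w 78.0 -> shift [19.96  5.85  4.7 ] turn -52.8
```

```bash

python3 -m handwheel '[[9.1,[20,0,4.7],-20],[9.1,[20,2,4.7],-52.8],[9.1,[20,5.6,4.7],-52.8],[9.1,[20,5.6,4.7],-52.8],[9.1,[20,5.6,4.7],-52.8],[9.1,[20,5.6,4.7],-52.8],[9.1,[20,5.6,4.7],-52.8],[9.1,[20,5.6,4.7],-52.8],[9.1,[20,5.6,4.7],-52.8]]' 25
python3 -m handwheel '[[9.1,[0,0,0],0]]'
python3 snap.py w9; python3 -c "
from h import *
import pickle
a=cv2.imread('pics/w9.png')[:,:,::-1]; crop(cv2.convertScaleAbs(a,alpha=1.5,beta=10),'w9a',230,140,390,250,4.5)
go(517,187,28,149.4); m=pickle.load(open('pics/w9.pkl','rb')); print(proj(m,[[517,187,58],[517,187,0]]))"
```

```text
time_s: 14.45
ee_pos: [517.2, 187.0, 127.4]
ee_rot: [-90.6, 0.4, 149.2]
force: [0.0, 0.7, -0.2]
gripper_width: 90.8
time_s: 14.55
ee_pos: [517.4, 186.5, 127.5]
ee_rot: [-90.6, 0.4, 149.1]
force: [-0.2, -1.0, 0.1]
gripper_width: 91.0
t 14.6 from [517.4 186.5 127.5] rot [-90.56   0.42 149.08] w 90.9 -> shift [0.13 9.95 0.08] turn -0.3
[[322.79004664 199.86552136]
 [323.01962242 185.20903831]]
```

View pics/w9.png

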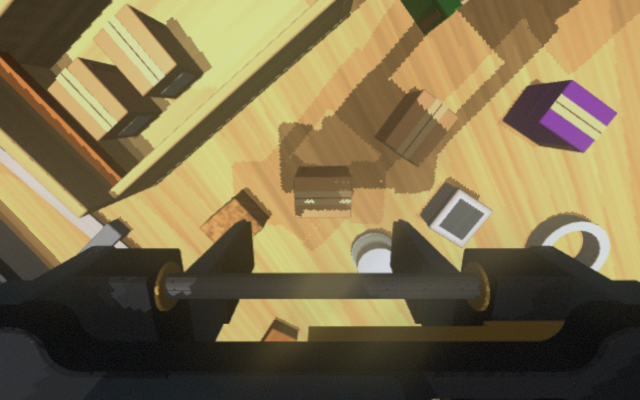

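View pics/w9a.png

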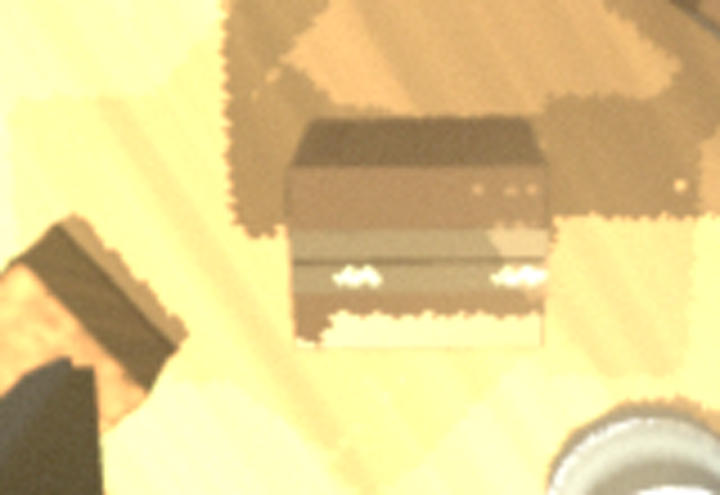

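```bash

python3 -m handwheel '[[8,[0.1,4,0.2],0],[8,[0.1,7.5,0.2],0],[8,[0.1,9.8,0.2],0],[8,[0.1,9.9,0.2],0],[5,[0.1,9.9,0.2],0],[5,[0.1,9.9,0.2],0],[5,[0.1,9.9,0.2],0],[5,[0.1,9.9,0.2],0],[5,[0.1,9.9,0.2],0]]' 25
python3 -m handwheel '[[5,[0,-4,0],0],[5,[0,-8,0],0],[5,[0,-13,0],0],[5,[0,-15,0],0],[5,[0,-15,0],0]]' 25
python3 -c "
from h import *
go(555-29*.993,-9-29*.118,175,96.8)"
```

```text
time_s: 15.5
ee_pos: [517.6, 186.1, 29.9]
ee_rot: [-90.7, 0.5, 149.1]
force: [-1.5, -0.1, 5.6]
gripper_width: 55.3
time_s: 16.0
ee_pos: [517.4, 185.9, 183.3]
ee_rot: [-91.0, 0.8, 149.1]
force: [0.6, 0.4, -3.2]
gripper_width: 55.5
t 16.0 from [517.4 185.9 183.3] rot [-91.01   0.8  149.07] w 55.5 -> shift [-10.94   0.69  16.57] turn 52.3
```

```bash

python3 -m handwheel '[[5,[-10.9,0.7,16.6],52.3],[5,[-10.9,0.7,16.6],52.3],[5,[-10.9,0.7,16.6],52.3],[5,[-10.9,0.7,16.6],52.3],[5,[-10.9,0.7,16.6],52.3],[5,[-10.9,0.7,16.6],52.3],[5,[-10.9,0.7,16.6],52.3],[5,[-10.9,0.7,16.6],52.3],[5,[-10.9,0.7,16.6],52.3]]' 25
python3 snap.py w10
python3 -c "
from h import *
go(555-29*.993,-9-29*.118,39,96.8)"
```

```text
time_s: 16.9
ee_pos: [525.2, -12.1, 173.9]
ee_rot: [-91.1, -0.3, 96.9]
force: [0.2, 0.6, -0.9]
gripper_width: 55.1
t 16.95 from [525.4 -12.1 174.3] rot [-91.18  -0.31  96.92] w 55.2 -> shift [-0.12 13.52  0.21] turn 0.1
```

View pics/w10.png

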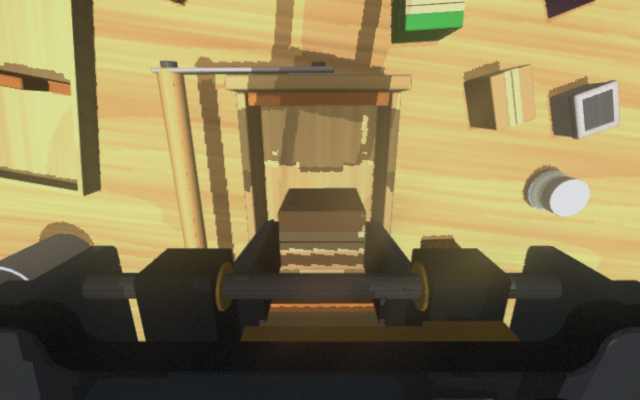

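```bash

python3 -m handwheel '[[5,[-0.1,4,0.2],0],[5,[-0.1,8,0.2],0],[5,[-0.1,11,0.2],0],[5,[-0.1,12.7,0.2],0],[5,[-0.1,13.3,0.2],0],[5,[-0.1,13.5,0.2],0],[5,[-0.1,13.6,0.2],0],[5,[-0.1,13.6,0.2],0]]' 25
python3 -m handwheel '[[5,[0,0.1,0],0],[5,[0,0.1,0],0],[7.8,[0,0.1,0],0],[7.8,[0,0.1,0],0],[7.8,[0,0.1,0],0],[7.8,[0,-4,0],0],[7.8,[0,-9,0],0],[7.8,[0,-13,0],0],[7.8,[0,-13,0],0],[7.8,[0,-13,0],0]]' 25
python3 -c "
from h import *
go(400,186,130,22.8)"
```

```text
time_s: 17.75
ee_pos: [526.9, -12.1, 39.3]
ee_rot: [-91.3, -0.3, 96.9]
force: [-1.4, -0.0, 1.9]
gripper_width: 55.0
time_s: 18.75
ee_pos: [524.5, -13.2, 169.9]
ee_rot: [-91.4, -0.3, 96.9]
force: [0.6, -0.3, -1.6]
gripper_width: 78.3
t 18.75 from [524.5 -13.2 169.9] rot [-91.41  -0.27  96.94] w 78.3 -> shift [21.26  3.85 10.05] turn 74.1
```

```bash

python3 -m handwheel '[[9.1,[21.3,0,10],40],[9.1,[21.3,0,10],74.1],[9.1,[21.3,0,10],74.1],[9.1,[21.3,0,10],74.1],[9.1,[21.3,0,10],74.1],[9.1,[21.3,0,10],74.1],[9.1,[21.3,0,10],74.1],[9.1,[21.3,0,10],74.1],[9.1,[21.3,0,10],74.1],[9.1,[21.3,3.8,10],74.1]]' 25
python3 -m handwheel '[[9.1,[0,0,0],0],[9.1,[0,0,0],0]]'
python3 snap.py w11; python3 -c "
from h import *
import pickle
a=cv2.imread('pics/w11.png')[:,:,::-1]; crop(cv2.convertScaleAbs(a,alpha=1.5,beta=10),'w11a',230,140,390,250,4.5)
go(400,186,28,22.8); m=pickle.load(open('pics/w11.pkl','rb')); print(proj(m,[[400,186,58],[400,186,0]]))"
```

```text
time_s: 19.75
ee_pos: [403.1, 187.8, 131.9]
ee_rot: [-90.1, -1.9, 22.7]
force: [-0.3, 0.4, 0.4]
gripper_width: 90.9
time_s: 19.95
ee_pos: [402.2, 187.4, 130.9]
ee_rot: [-90.1, -1.7, 22.7]
force: [0.6, 0.5, -0.6]
gripper_width: 90.9
t 20.0 from [403.1 187.7 131.9] rot [-90.12  -1.81  22.71] w 90.9 -> shift [-0.68 10.37 -0.02] turn -0.1
[[315.8611858  201.83728797]
 [315.42373545 187.31322823]]
```

View pics/w11.png

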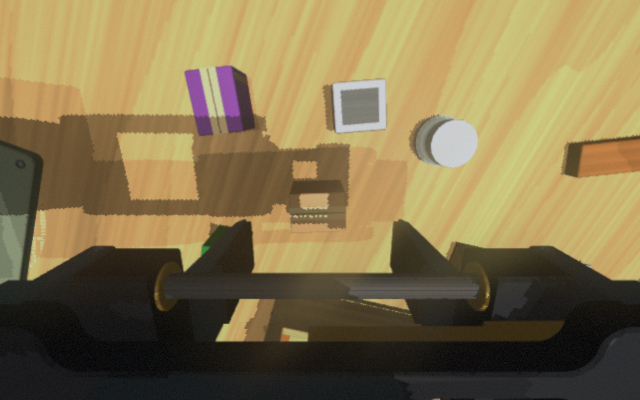

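View pics/w11a.png

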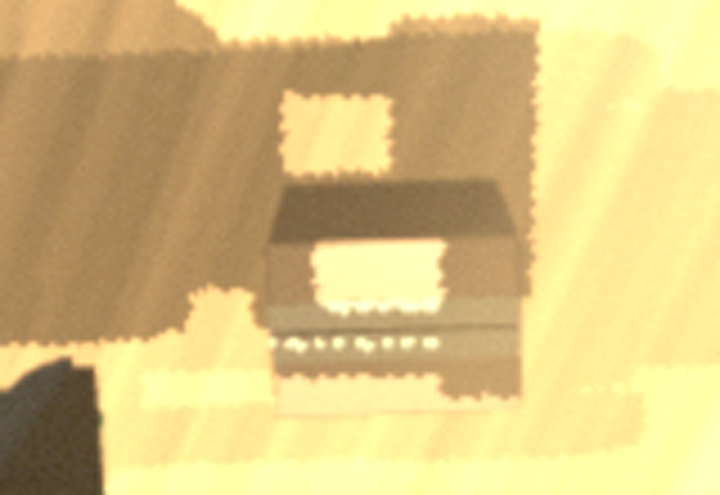

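```bash
python3 -c "
from h import *
import pickle
m=pickle.load(open('pics/w11.pkl','rb')); c=back(m,[[317.8,212.7]],58)[0]; print(c); go(c[0],c[1],28,22.8)"
```

```text
[406.13922977 176.19933563  58.        ]
t 20.0 from [403.1 187.7 131.9] rot [-90.12  -1.81  22.71] w 90.9 -> shift [-0.5  10.38 -1.16] turn -0.1
```

```bash

python3 -m handwheel '[[9.1,[-0.3,0,-1.1],0],[9.1,[-0.3,4.5,-1.1],0],[9.1,[-0.3,9.5,-1.1],0]]' 25
python3 -c "
from h import *
go(406,176.2,28,22.8)"
```

```text
time_s: 20.3
ee_pos: [410.6, 177.8, 38.5]
ee_rot: [-90.1, -2.3, 22.7]
force: [0.5, 0.2, -0.7]
gripper_width: 90.8
t 20.3 from [410.6 177.8  38.5] rot [-90.14  -2.31  22.71] w 90.8 -> shift [-0.53  1.03  0.04] turn -0.1
```

```bash

python3 -m handwheel '[[9.1,[-0.4,0.9,0],0],[9.1,[-0.4,0.9,0],0],[5,[-0.4,0.9,0],0],[5,[-0.4,0.9,0],0],[5,[-0.4,0.9,0],0],[5,[-0.4,0.9,0],0],[5,[-0.4,0.9,0],0],[5,[-0.4,0.9,0],0]]' 25
python3 -m handwheel '[[5,[0,-4,0],0],[5,[0,-8,0],0],[5,[0,-13,0],0]]' 25
python3 -c "
from h import *
go(555-86*.993,-9-86*.118,180,96.8)"
```

```text
time_s: 21.1
ee_pos: [407.2, 176.4, 29.8]
ee_rot: [-90.1, -2.3, 22.7]
force: [-1.6, -0.6, 6.1]
gripper_width: 55.1
time_s: 21.4
ee_pos: [400.8, 174.1, 159.7]
ee_rot: [-90.1, -2.1, 22.7]
force: [2.1, -0.1, -1.8]
gripper_width: 55.5
t 21.4 from [400.8 174.1 159.7] rot [-90.14  -2.09  22.72] w 55.5 -> shift [ -1.04  -2.02 -20.48] turn -74.1
```

```bash

python3 -m handwheel '[[5,[-1,-2,-20.5],-74.1],[5,[-1,-2,-20.5],-74.1],[5,[-1,-2,-20.5],-74.1],[5,[-1,-2,-20.5],-74.1],[5,[-1,-2,-20.5],-74.1],[5,[-1,-2,-20.5],-74.1],[5,[-1,-2,-20.5],-74.1],[5,[-1,-2,-20.5],-74.1],[5,[-1,-2,-20.5],-74.1],[5,[-1,-2,-20.5],-74.1]]' 25
python3 -m handwheel '[[5,[0,0,0],0],[5,[0,0,0],0],[5,[0,0,0],0]]'
python3 -m handwheel '[[5,[0,0,0],0],[5,[0,0,0],0],[5,[0,0,0],0]]'
python3 snap.py w12
python3 -c "
from h import *
go(555-86*.993,-9-86*.118,39,96.8)"
```

```text
time_s: 22.4
ee_pos: [469.7, -19.2, 179.3]
ee_rot: [-92.0, -0.4, 97.0]
force: [-0.2, -0.1, -2.0]
gripper_width: 55.3
time_s: 22.7
ee_pos: [469.5, -19.2, 179.1]
ee_rot: [-92.0, -0.4, 97.0]
force: [0.4, -0.2, -0.3]
gripper_width: 55.5
time_s: 23.0
ee_pos: [469.6, -19.2, 179.1]
ee_rot: [-92.0, -0.4, 97.0]
force: [-0.1, 0.0, -2.2]
gripper_width: 55.2
t 23.05 from [469.6 -19.2 179.1] rot [-91.97  -0.44  96.99] w 55.1 -> shift [-0.11 14.    0.48] turn 0.2
```

View pics/w12.png

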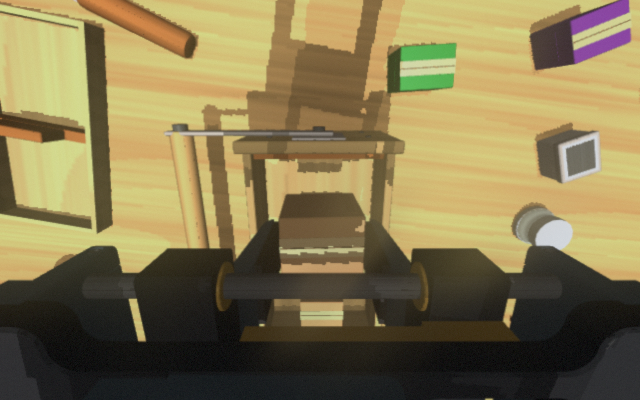

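```bash

python3 -m handwheel '[[5,[-0.1,4,0.5],0],[5,[-0.1,8,0.5],0],[5,[-0.1,11,0.5],0],[5,[-0.1,13,0.5],0],[5,[-0.1,13.6,0.5],0],[5,[-0.1,13.9,0.5],0],[5,[-0.1,14,0.5],0],[5,[-0.1,14,0.5],0]]' 25
python3 -m handwheel '[[5,[0,0.1,0],0],[5,[0,0.1,0],0],[7.8,[0,0.1,0],0],[7.8,[0,0.1,0],0],[7.8,[0,0.1,0],0],[7.8,[0,-4,0],0],[7.8,[0,-9,0],0],[7.8,[0,-14,0],0],[7.8,[0,-20,0],0],[7.8,[0,-20,0],0]]' 25
python3 -m handwheel '[[7.8,[0,0,0],0],[7.8,[0,0,0],0]]'
python3 -m handwheel '[[9,[0,5,0],0],[9,[0,10,0],0]]'
python3 -m handwheel '[[9,[0,0,0],0],[9,[0,0,0],0]]'
```

```text
time_s: 23.85
ee_pos: [469.9, -19.1, 40.0]
ee_rot: [-92.1, -0.4, 97.0]
force: [-0.3, 0.1, 0.5]
gripper_width: 55.1
time_s: 24.85
ee_pos: [466.2, -21.8, 246.0]
ee_rot: [-92.7, -0.3, 97.0]
force: [-0.1, 0.4, 0.0]
gripper_width: 78.2
time_s: 25.05
ee_pos: [466.0, -21.8, 245.4]
ee_rot: [-92.7, -0.3, 97.0]
force: [-1.0, 0.0, 0.3]
gripper_width: 77.9
time_s: 25.25
ee_pos: [470.4, -20.7, 144.1]
ee_rot: [-92.8, -0.3, 97.0]
force: [0.4, -0.4, -1.0]
gripper_width: 89.0
time_s: 25.45
ee_pos: [469.4, -20.6, 142.8]
ee_rot: [-92.5, -0.3, 97.0]
force: [0.2, -0.3, 0.3]
gripper_width: 90.1
```

```bash

python3 -m handwheel '[[9,[0,-5,0],0],[9,[0,-10,0],0],[9,[0,-14,0],0],[9,[0,-16,0],0],[9,[0,-16,0],0],[9,[0,-16,0],0],[9,[0,-16,0],0],[9,[0,-16,0],0]]'
python3 -m handwheel '[[9,[0,5,0],0],[9,[0,10,0],0],[9,[0,15,0],0],[9,[0,15,0],0]]'
python3 -m handwheel '[[9,[0,0,0],0],[9,[0,0,0],0],[9,[0,0,0],0]]'
```

```text
time_s: 26.25
ee_pos: [461.9, -22.3, 301.5]
ee_rot: [-92.4, -0.4, 97.0]
force: [-0.5, 0.0, -0.2]
gripper_width: 89.7
time_s: 26.65
ee_pos: [462.0, -20.0, 145.1]
ee_rot: [-91.5, -0.6, 97.0]
force: [-0.4, -0.1, -0.2]
gripper_width: 90.5
time_s: 26.95
ee_pos: [463.7, -20.2, 147.3]
ee_rot: [-91.7, -0.5, 97.0]
force: [-0.6, -0.3, -0.1]
gripper_width: 89.9
```

```bash

python3 -m handwheel '[[9,[0,-5,0],0],[9,[0,-10,0],0],[9,[0,-14,0],0],[9,[0,-16,0],0],[9,[0,-16,0],0],[9,[0,-16,0],0],[9,[0,-16,0],0],[9,[0,-16,0],0]]'
python3 -m handwheel '[[9,[0,5,0],0],[9,[0,10,0],0],[9,[0,15,0],0],[9,[0,15,0],0]]'
python3 -m handwheel '[[9,[0,-5,0],0],[9,[0,-10,0],0],[9,[0,-14,0],0],[9,[0,-16,0],0],[9,[0,-16,0],0],[9,[0,-16,0],0],[9,[0,-16,0],0],[9,[0,-16,0],0]]'
python3 -m handwheel '[[9,[0,5,0],0],[9,[0,10,0],0],[9,[0,15,0],0],[9,[0,15,0],0]]'
python3 -m handwheel '[[9,[0,-5,0],0],[9,[0,-10,0],0],[9,[0,-14,0],0],[9,[0,-17,0],0],[9,[0,-17,0],0],[9,[0,-17,0],0],[9,[0,-17,0],0],[9,[0,-17,0],0]]'
python3 snap.py w13
python3 -c "
from h import *
go(449,-355,200,-4)"
```

```text
time_s: 27.75
ee_pos: [458.5, -22.1, 305.9]
ee_rot: [-91.6, -0.5, 97.0]
force: [-0.2, 0.9, 0.6]
gripper_width: 90.1
time_s: 28.15
ee_pos: [456.2, -19.7, 149.4]
ee_rot: [-90.6, -0.7, 97.0]
force: [-0.2, 0.9, -0.1]
gripper_width: 89.9
time_s: 28.95
ee_pos: [454.0, -21.8, 308.2]
ee_rot: [-90.5, -0.8, 97.0]
force: [0.1, 0.4, -0.3]
gripper_width: 90.1
time_s: 29.35
ee_pos: [448.8, -19.2, 151.8]
ee_rot: [-89.5, -0.9, 97.0]
force: [-0.5, 0.2, 0.4]
gripper_width: 90.1
time_s: 30.15
ee_pos: [449.8, -21.7, 320.9]
ee_rot: [-89.4, -1.0, 97.0]
force: [-0.6, 0.4, -0.8]
gripper_width: 90.0
t 30.2 from [449.9 -21.7 320.9] rot [-89.4   -0.98  96.98] w 89.9 -> shift [-33.27  11.56   4.02] turn 101.0
```

View pics/w13.png

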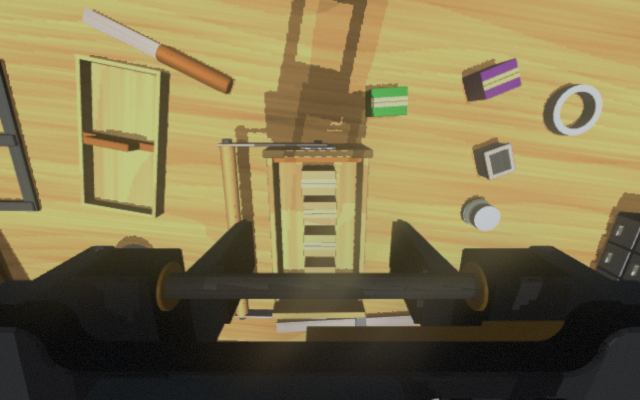

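All four cartons stand in one row at (318,185–262). The tray is at (122,140) and the tin at (495,160). I'll zoom in on the tray and the tote.

```bash
python3 - <<'E'
from h import *
a=cv2.imread("pics/w13.png")[:,:,::-1]
crop(a,"w13a",60,40,190,230,3.1)
crop(a,"w13b",210,130,390,280,4)
E
```

```text
(no output)
```

View pics/w13a.png

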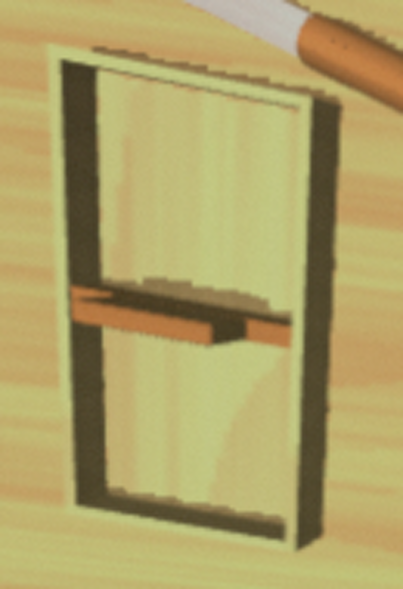

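View pics/w13b.png

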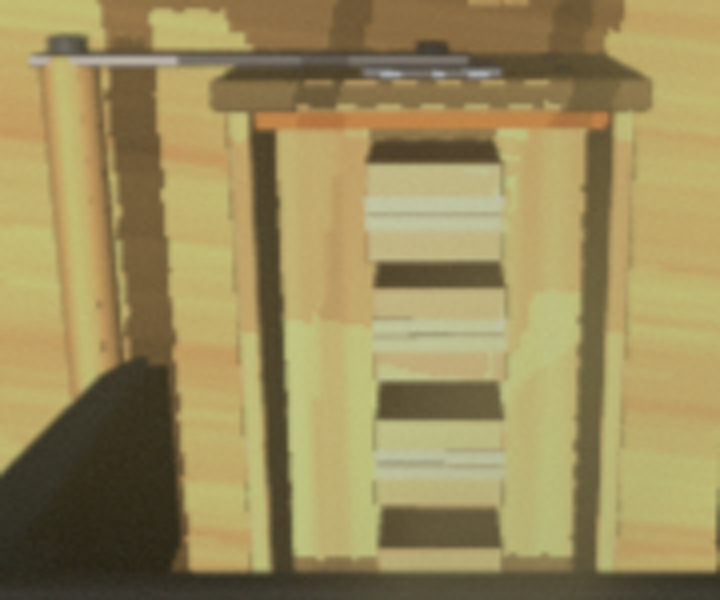

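```bash
cat > fit3.py <<'E'
from fit2 import *
m13=pickle.load(open("pics/w13.pkl","rb"))
U=(np.array([(50,45),(312,97),(298,548),(70,505)])+.5)/3.1-.5+[60,40]
P=back(m13,U,30); print("tray corners",P[:,:2].round(0).tolist(),[round(np.linalg.norm(P[i]-P[(i+1)%4])) for i in range(4)])
# image TL: is which? fit rect
M=np.array([(-125,65,30),(125,65,30),(125,-65,30),(-125,-65,30)])
best=None
for k in range(4):
  for fl in (1,-1):
    for a in (-.07,):
      MM=np.roll(M[::fl],k,axis=0)
      r=least_squares(lambda p:(proj(m13,W(p,MM))-U).ravel(),[*P[:,:2].mean(0),a])
      if best is None or r.cost<best.cost: best=r
print("tray",best.x[:2].round(1),np.degrees(best.x[2]).round(2),best.fun.round(1))
S.append((m13,(210,130),4,[((-130,-79,112),(212,108)),((-130,79,112),(650,108)),((-118,-70,70),(255,127)),((-118,70,70),(607,127))]))
for sel in ([3],[2],[0,1],[2,3],[0,1,2,3]):
    r=least_squares(lambda p:f(p,sel),[556,-10,.11],loss="soft_l1")
    print(sel,r.x[:2].round(1),np.degrees(r.x[2]).round(2),"rms px",np.sqrt(np.mean(f(r.x,sel)**2)).round(2))
E
python3 fit3.py
```

```text
[0, 1] [555.6  -8.9] 6.72 rms px 1.33
[2] [553.2 -10. ] 7.0 rms px 2.02
[0] [556.4  -7.8] 7.02 rms px 0.96
[1] [553.6 -10. ] 7.13 rms px 1.23
[0, 1, 2] [554.7  -9. ] 6.71 rms px 1.68
[[0.6, -2.2], [0.7, -0.0], [-2.3, -0.8], [-1.7, -3.1], [-1.8, -1.6], [-1.0, -1.0], [-0.1, -1.9], [0.4, -0.9], [-3.5, -0.1], [0.2, -0.9], [0.3, 1.2], [0.7, 1.1], [1.1, 1.7], [-1.0, -1.4], [0.1, 1.9], [0.1, 1.3], [1.2, 0.9], [-4.5, 2.8], [4.5, 2.8], [-0.2, 1.0], [0.8, 1.8], [0.2, -0.0], [-0.1, 0.8]]
tray corners [[323.0, -415.0], [331.0, -286.0], [577.0, -302.0], [566.0, -430.0]] [129, 246, 129, 243]
tray [ 449.7 -358.4] -3.93 [-0.1 -1.5  0.8 -1.  -0.   1.1 -0.7  2.2]
[3] [554.  -10.7] 6.87 rms px 0.45
[2] [553.2 -10. ] 7.0 rms px 2.02
[0, 1] [555.6  -8.9] 6.72 rms px 1.33
[2, 3] [553.5 -10.2] 7.07 rms px 1.61
[0, 1, 2, 3] [554.6  -9.3] 6.83 rms px 1.61
```

```bash

python3 -m handwheel '[[5,[-33.2,0,4],85],[5,[-33.2,0,4],85],[5,[-33.2,0,4],85],[5,[-33.2,0,4],85],[5,[-33.2,0,4],85],[5,[-33.2,0,4],85],[5,[-33.2,0,4],85],[5,[-33.2,0,4],85],[5,[-33.2,0,4],85],[5,[-33.2,0,4],85]]'
python3 -m handwheel '[[5,[0,0,0],16],[5,[0,0,0],16],[5,[0,0,0],16],[5,[0,0,0],16]]'
python3 -c "
from h import *
go(449.7,-358.4,130,-3.9)"
```

```text
time_s: 31.2
ee_pos: [450.1, -356.4, 314.3]
ee_rot: [-88.9, 0.6, 11.6]
force: [-0.0, 0.9, 0.2]
gripper_width: 50.0
time_s: 31.6
ee_pos: [450.0, -356.3, 313.7]
ee_rot: [-89.0, 1.0, -4.2]
force: [0.5, -0.0, -0.7]
gripper_width: 49.7
t 31.6 from [ 450.  -356.3  313.7] rot [-89.02   0.96  -4.23] w 49.7 -> shift [ 0.3  18.36 -0.53] turn -0.3
```

```bash

python3 -m handwheel '[[5,[0.3,5,-0.5],-0.3],[5,[0.3,10,-0.5],-0.3],[5,[0.3,14,-0.5],-0.3],[5,[0.3,17,-0.5],-0.3],[5,[0.3,18,-0.5],-0.3],[5,[0.3,18,-0.5],-0.3],[5,[0.3,18,-0.5],-0.3],[5,[0.3,18,-0.5],-0.3]]'
python3 snap.py w14; python3 -c "
from h import *
import pickle
go(449.7,-358.4,27,-3.9)
m=pickle.load(open('pics/w14.pkl','rb')); 
c,s=np.cos(np.radians(-3.9)),np.sin(np.radians(-3.9))
P=[[449.7+c*a-s*b,-358.4+s*a+c*b,60] for a,b in((-6,-35),(6,-35),(6,35),(-6,35))]
print(proj(m,P).round(1).tolist())"
```

```text
time_s: 32.4
ee_pos: [451.0, -359.2, 135.7]
ee_rot: [-89.2, 0.8, -3.9]
force: [0.1, -1.0, 0.6]
gripper_width: 50.3
t 32.45 from [ 450.8 -359.1  135.6] rot [-89.15   0.78  -3.91] w 50.3 -> shift [ 0.03 10.86 -0.1 ] turn -0.0
[[315.0, 233.9], [326.6, 234.0], [327.0, 166.7], [314.6, 166.7]]
```

View pics/w14.png

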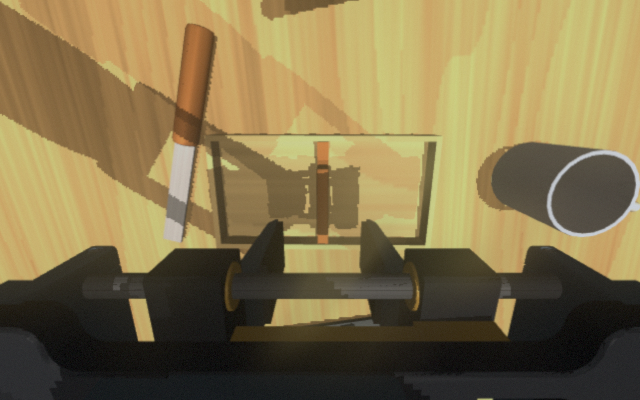

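```bash

python3 -m handwheel '[[5,[0.1,5,-0.1],0],[5,[0.1,9,-0.1],0],[5,[0.1,10.5,-0.1],0],[5,[0.1,10.8,-0.1],0],[5,[0.1,10.8,-0.1],0],[0.8,[0.1,10.8,-0.1],0],[0.8,[0.1,10.8,-0.1],0],[0.8,[0.1,10.8,-0.1],0],[0.8,[0.1,10.8,-0.1],0],[0.8,[0.1,10.8,-0.1],0]]' 45
python3 -m handwheel '[[0.8,[0,0,0],0],[0.8,[0,-2,0],0],[0.8,[0,-6,0],0],[0.8,[0,-11,0],0],[0.8,[0,-16,0],0],[0.8,[0,-16,0],0],[0.8,[0,-16,0],0],[0.8,[0,-16,0],0]]' 45
python3 snap.py w15;python3 snap.py s15 scene; python3 -c "
from h import *
go(554.3,-9.8,185,6.9)
a=cv2.imread('pics/s15.png')[:,:,::-1]; crop(a,'s15a',180,120,400,290,3.5)"
```

```text
time_s: 33.45
ee_pos: [450.5, -358.5, 27.9]
ee_rot: [-89.2, 0.8, -3.9]
force: [-0.8, -0.1, 0.9]
gripper_width: 13.0
time_s: 34.25
ee_pos: [451.2, -359.9, 185.6]
ee_rot: [-89.0, 1.0, -3.9]
force: [0.6, 0.3, -2.6]
gripper_width: 11.6
t 34.35 from [ 451.3 -360.   185.4] rot [-88.99   0.99  -3.91] w 11.4 -> shift [ 7.89  0.53 35.64] turn -10.8
```

View pics/w15.png

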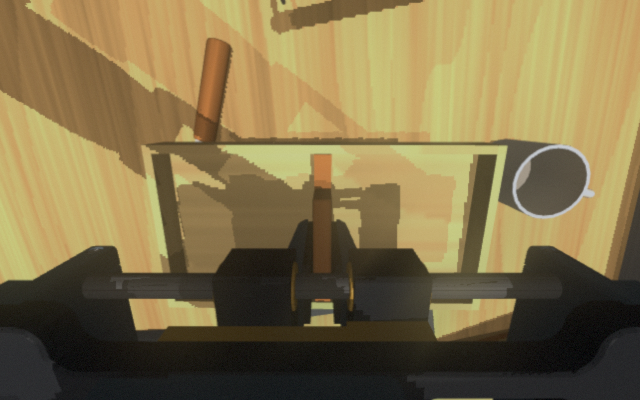

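View pics/s15a.png

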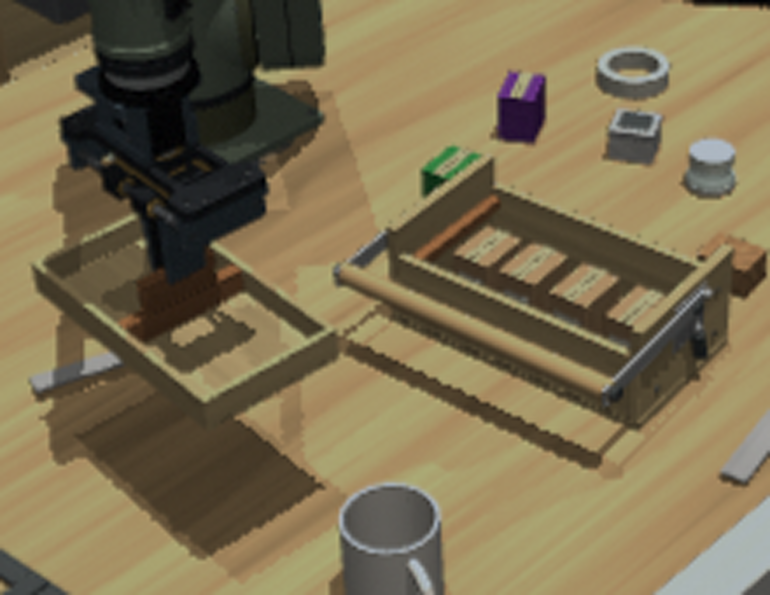

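```bash

python3 -m handwheel '[[0.8,[0.7,0.5,3],-2],[0.8,[2.5,0.5,12],-5],[0.8,[5,0.5,21],-9],[0.8,[7,0.5,30],-10.8],[0.8,[7.9,0.5,34.5],-10.8],[0.8,[7.9,0.5,35.6],-10.8],[0.8,[7.9,0.5,35.6],-10.8],[0.8,[7.9,0.5,35.6],-10.8],[0.8,[7.9,0.5,35.6],-10.8],[0.8,[7.9,0.5,35.6],-10.8]]' 45
python3 snap.py w16;python3 snap.py s16 scene;python3 snap.py t16 top; python3 -c "
from h import *
go(554.3,-9.8,120,6.9)
a=cv2.imread('pics/s16.png')[:,:,::-1]; crop(a,'s16a',240,100,460,260,3.5)
a=cv2.imread('pics/t16.png')[:,:,::-1]; crop(a,'t16a',230,120,360,260,4)"
```

```text
time_s: 35.35
ee_pos: [553.6, -9.8, 183.7]
ee_rot: [-88.8, 1.0, 7.0]
force: [-0.1, -0.2, -2.7]
gripper_width: 11.9
t 35.5 from [553.8 -11.4 184.5] rot [-88.84   0.88   6.81] w 11.5 -> shift [0.17 6.45 0.02] turn -0.1
```

View pics/w16.png

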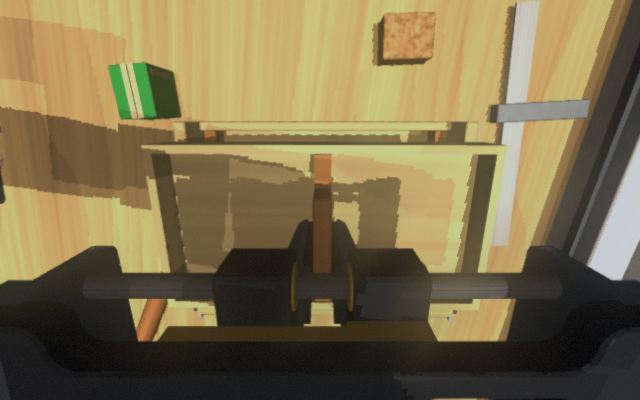

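View pics/s16a.png

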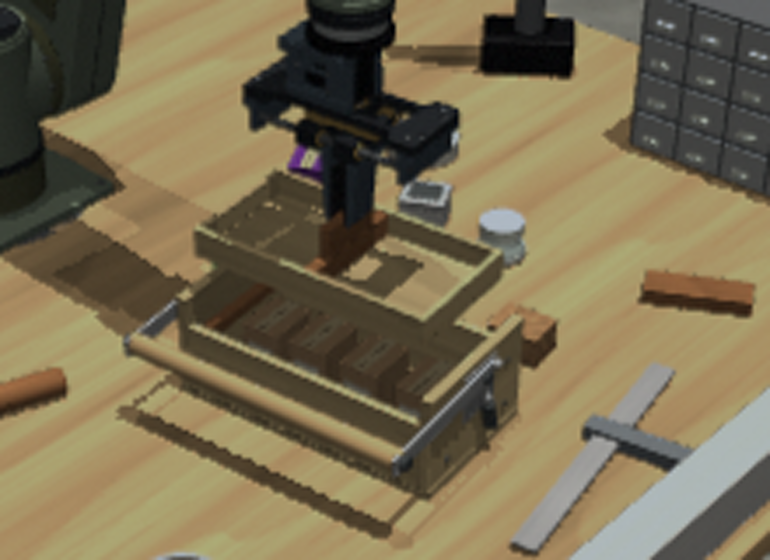

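View pics/t16a.png

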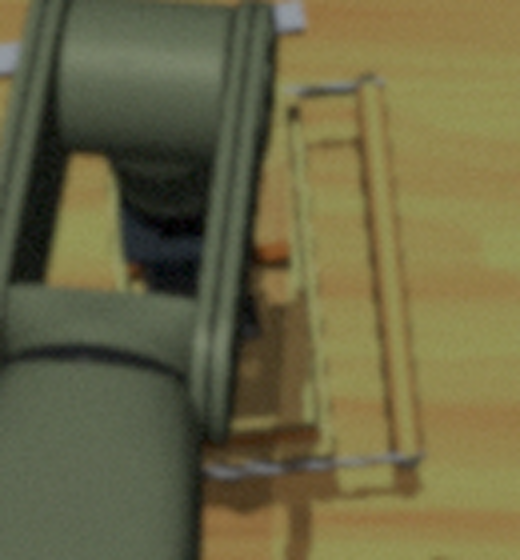

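```bash
python3 - <<'E'
from fit2 import W
from h import *
import pickle
a=cv2.imread("pics/w16.png")[:,:,::-1]
crop(a,"w16a",130,105,330,165,4);crop(a,"w16b",320,105,520,165,4)
m=pickle.load(open("pics/w16.pkl","rb"))
P=[(-130,70,82),(130,70,82),(-130,79,82),(130,79,82),(-118,70,70),(118,70,70),(-130,79,112),(-142,79,112),(130,79,112),(142,79,112)]
for q,u in zip(P,proj(m,W([554.3,-9.8,np.radians(6.9)],P))): print(q,u.round(1), ((u-[130,105]+.5)*4-.5).round(0),((u-[320,105]+.5)*4-.5).round(0))
print(state()["ee_pos"],m["extrinsics"][:3,3])
E
```

```text
[0, 1] [555.6  -8.9] 6.72 rms px 1.33
[2] [553.2 -10. ] 7.0 rms px 2.02
[0] [556.4  -7.8] 7.02 rms px 0.96
[1] [553.6 -10. ] 7.13 rms px 1.23
[0, 1, 2] [554.7  -9. ] 6.71 rms px 1.68
[[0.6, -2.2], [0.7, -0.0], [-2.3, -0.8], [-1.7, -3.1], [-1.8, -1.6], [-1.0, -1.0], [-0.1, -1.9], [0.4, -0.9], [-3.5, -0.1], [0.2, -0.9], [0.3, 1.2], [0.7, 1.1], [1.1, 1.7], [-1.0, -1.4], [0.1, 1.9], [0.1, 1.3], [1.2, 0.9], [-4.5, 2.8], [4.5, 2.8], [-0.2, 1.0], [0.8, 1.8], [0.2, -0.0], [-0.1, 0.8]]
(-130, 70, 82) [197.5 129.5] [271. 100.] [-489.  100.]
(130, 70, 82) [451.1 130.2] [1286.  102.] [526. 102.]
(-130, 79, 82) [196.5 120.5] [267.  63.] [-493.   63.]
(130, 79, 82) [452.2 121.1] [1290.   66.] [530.  66.]
(-118, 70, 70) [213.5 129.2] [335.  98.] [-425.   98.]
(118, 70, 70) [435.  129.8] [1221.  101.] [461. 101.]
(-130, 79, 112) [182.1 120.4] [210.  63.] [-550.   63.]
(-142, 79, 112) [169.2 120.4] [158.  63.] [-602.   63.]
(130, 79, 112) [466.3 121.1] [1347.   66.] [587.  66.]
(142, 79, 112) [479.6 121.2] [1400.   66.] [640.  66.]
[553.79482771 -11.35870625 184.54339447] [-545.93725473  103.3710172  -376.31531412]
```

View pics/w16a.png

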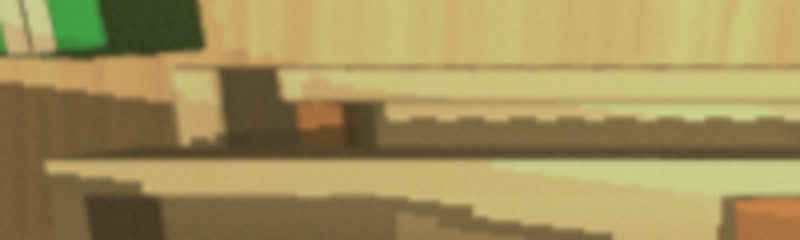

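View pics/w16b.png

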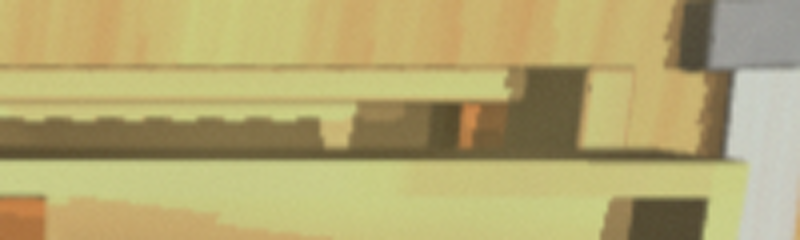

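```bash
python3 - <<'E' 2>/dev/null | tail -12
from h import *
import pickle
from scipy.spatial.transform import Rotation as R
m=pickle.load(open("pics/w16.pkl","rb")); m15=pickle.load(open("pics/w15.pkl","rb"))
s=state(); T=R.from_euler("xyz",s["ee_rot"],degrees=True).as_matrix(); p=s["ee_pos"]
# tool coords: (x, y(down), z): tray relative to TCP: top of wall is 30 above underside; TCP ~27.9 above underside
for dz in (-3,0,3):
    for h in (30-27.9,):
        P=[p+T@np.array([a,-h,65+dz]) for a in(-125,0,125)]+[p+T@np.array([a,-h,59+dz]) for a in (0,)]
        print(dz,proj(m,P).round(1).tolist())
E=m["extrinsics"]; print(-E[:3,:3].T@E[:3,3])
print("obs outer L/R",(130+45/4,105+159/4),(320+745/4,105+159/4),"inner row",105+195/4)
E
```

```text
-3 [[135.6, 148.6], [320.8, 149.2], [506.1, 150.1], [320.7, 158.1]]
0 [[134.8, 144.1], [320.8, 144.7], [506.9, 145.6], [320.8, 153.7]]
3 [[134.0, 139.6], [320.8, 140.2], [507.8, 141.0], [320.8, 149.2]]
[548.14501217  69.02216054 380.94521381]
obs outer L/R (141.25, 144.75) (506.25, 144.75) inner row 153.75
```

```bash

python3 -m handwheel '[[0.8,[0.25,1.5,0.2],0],[0.8,[0.25,3,0.2],0],[0.8,[0.25,4.5,0.2],0],[0.8,[0.25,5.5,0.2],0],[0.8,[0.25,6,0.2],0],[0.8,[0.25,6,0.2],0],[0.8,[0.25,6,0.2],0]]' 45
python3 snap.py w17;python3 snap.py s17 scene; python3 -c "
from h import *
go(554.9,-9.8,98,6.8)
a=cv2.imread('pics/s17.png')[:,:,::-1]; crop(a,'s17a',270,120,430,250,4.8)"
```

```text
time_s: 36.2
ee_pos: [555.4, -8.3, 125.1]
ee_rot: [-88.8, 0.8, 6.8]
force: [0.0, -0.0, -1.9]
gripper_width: 11.6
t 36.3 from [555.6  -8.1 125.3] rot [-88.85   0.79   6.8 ] w 11.4 -> shift [-0.05  2.73 -0.21] turn 0.0
```

View pics/w17.png

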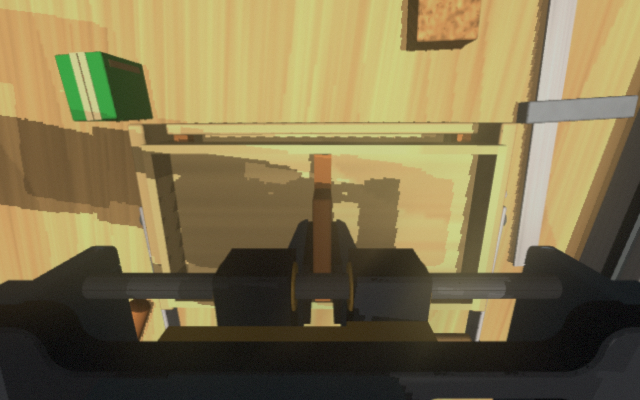

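View pics/s17a.png

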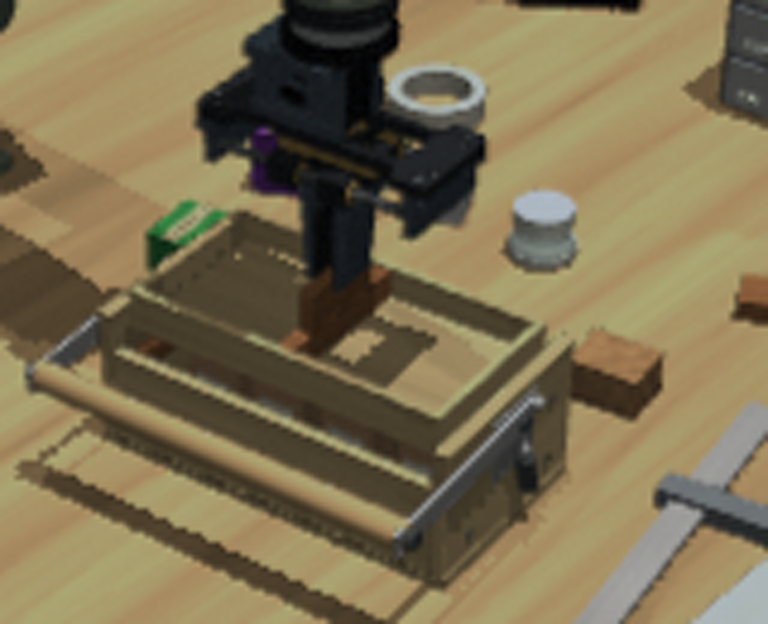

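```bash
python3 - <<'E' 2>/dev/null | tail -14
from fit2 import W
from h import *
import pickle
a=cv2.imread("pics/w17.png")[:,:,::-1]
b=np.vstack([a[110:185,120:320],a[110:185,320:520]])
crop(b,"w17a",0,0,200,150,4)
m=pickle.load(open("pics/w17.pkl","rb"))
P=[(-130,70,82),(130,70,82),(-130,79,82),(130,79,82),(-118,70,70),(118,70,70),(-130,79,112),(-142,79,112),(130,79,112),(142,79,112)]
for q,u in zip(P,proj(m,W([554.6,-9.8,np.radians(6.85)],P))): print(q, ((u-[120 if q[0]<0 else 320,110 if q[0]<0 else 35]+.5)*4-.5).round(0))
E
```

```text
[0] [556.4  -7.8] 7.02 rms px 0.96
[1] [553.6 -10. ] 7.13 rms px 1.23
[0, 1, 2] [554.7  -9. ] 6.71 rms px 1.68
[[0.6, -2.2], [0.7, -0.0], [-2.3, -0.8], [-1.7, -3.1], [-1.8, -1.6], [-1.0, -1.0], [-0.1, -1.9], [0.4, -0.9], [-3.5, -0.1], [0.2, -0.9], [0.3, 1.2], [0.7, 1.1], [1.1, 1.7], [-1.0, -1.4], [0.1, 1.9], [0.1, 1.3], [1.2, 0.9], [-4.5, 2.8], [4.5, 2.8], [-0.2, 1.0], [0.8, 1.8], [0.2, -0.0], [-0.1, 0.8]]
(-130, 70, 82) [179.  96.]
(130, 70, 82) [635. 396.]
(-130, 79, 82) [172.  52.]
(130, 79, 82) [642. 351.]
(-118, 70, 70) [263.  94.]
(118, 70, 70) [551. 394.]
(-130, 79, 112) [81. 53.]
(-142, 79, 112) [16. 53.]
(130, 79, 112) [730. 352.]
(142, 79, 112) [798. 352.]
```

View pics/w17a.png

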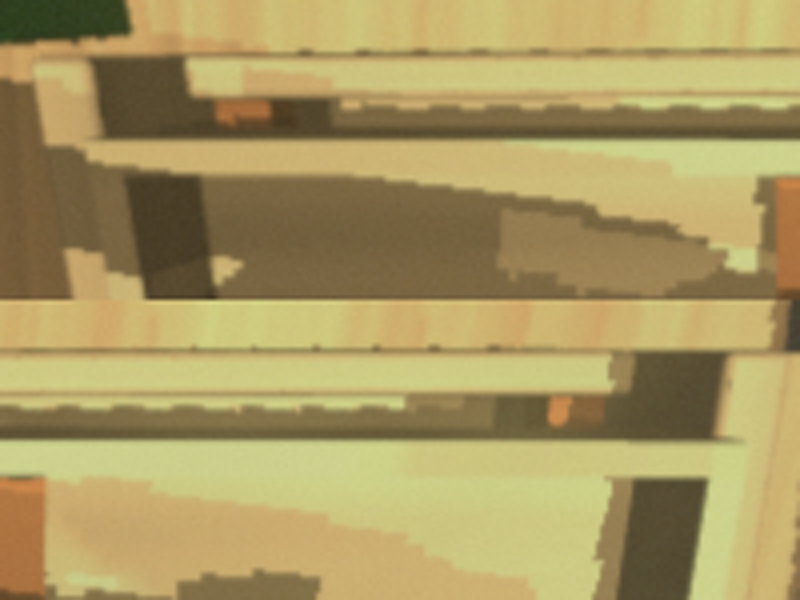

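```bash

python3 -m handwheel '[[0.8,[-0.1,0,-0.2],0],[0.8,[-0.1,0.7,-0.2],0],[0.8,[-0.1,1.4,-0.2],0],[0.8,[-0.1,2,-0.2],0],[0.8,[-0.1,2.3,-0.2],0],[0.8,[-0.1,2.3,-0.2],0],[0.8,[-0.1,2.3,-0.2],0]]' 45
python3 -c "
from h import *
go(554.4,-9.8,98,6.8)"
```

```text
time_s: 37.0
ee_pos: [554.5, -9.8, 102.3]
ee_rot: [-88.9, 0.8, 6.8]
force: [0.0, -0.3, -1.5]
gripper_width: 11.5
t 37.0 from [554.5  -9.8 102.3] rot [-88.85   0.79   6.8 ] w 11.5 -> shift [-0.01  0.43 -0.01] turn 0.0
```

```bash

python3 -m handwheel '[[0.8,[0,0.1,0],0],[0.8,[0,0.2,0],0],[0.8,[0,0.3,0],0],[0.8,[0,0.4,0],0],[0.8,[0,0.5,0],0],[0.8,[0,0.5,0],0]]' 45
python3 snap.py w18;python3 snap.py s18 scene; python3 -c "
from h import *
go(554.4,-9.8,98,6.8)
a=cv2.imread('pics/s18.png')[:,:,::-1]; crop(a,'s18a',270,120,430,250,4.8)"
```

```text
time_s: 37.6
ee_pos: [554.5, -9.5, 97.8]
ee_rot: [-88.8, 0.8, 6.8]
force: [-1.9, 2.3, 2.7]
gripper_width: 11.5
t 37.7 from [554.5  -9.5  97.9] rot [-88.84   0.76   6.81] w 11.1 -> shift [-0.01 -0.01 -0.03] turn 0.0
```

View pics/s18a.png

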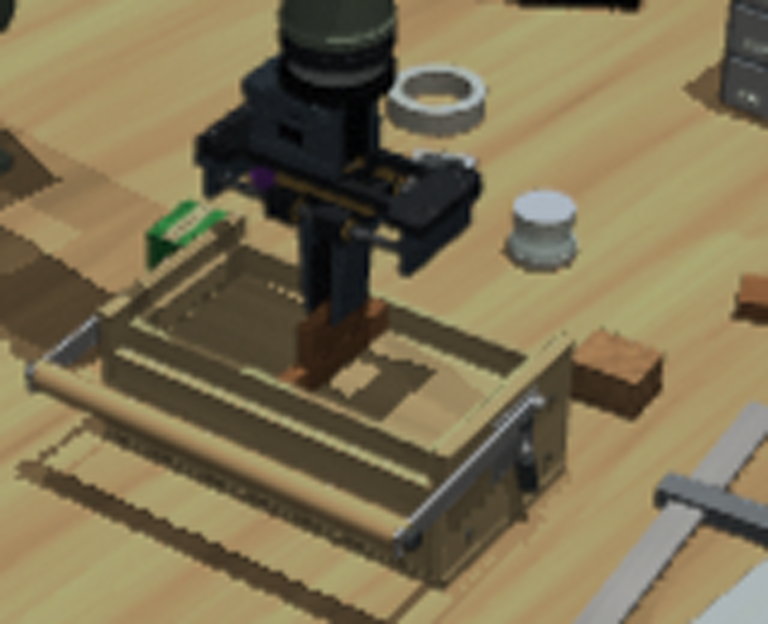

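```bash

python3 -m handwheel '[[0.8,[0,0.1,0],0],[0.8,[0,0.1,0],0],[3.5,[0,0.1,0],0],[3.5,[0,0.1,0],0],[3.5,[0,0.1,0],0],[3.5,[0,-3,0],0],[3.5,[0,-7,0],0],[3.5,[0,-10,0],0],[3.5,[0,-10,0],0],[3.5,[0,-10,0],0]]' 45
python3 snap.py w19;python3 snap.py s19 scene; python3 -c "
from h import *
go(625,172,150,98.3)
a=cv2.imread('pics/s19.png')[:,:,::-1]; crop(a,'s19a',270,120,430,250,4.8)"
```

```text
time_s: 38.7
ee_pos: [556.2, -11.4, 197.9]
ee_rot: [-88.9, 0.7, 6.8]
force: [-0.4, -0.0, -1.1]
gripper_width: 34.6
t 38.8 from [555.1 -11.3 196.3] rot [-88.81   0.92   6.8 ] w 35.1 -> shift [ 9.18  4.84 17.28] turn -91.5
```

View pics/w19.png

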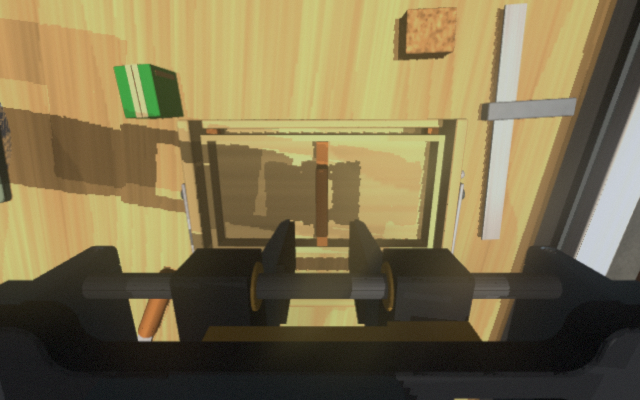

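View pics/s19a.png

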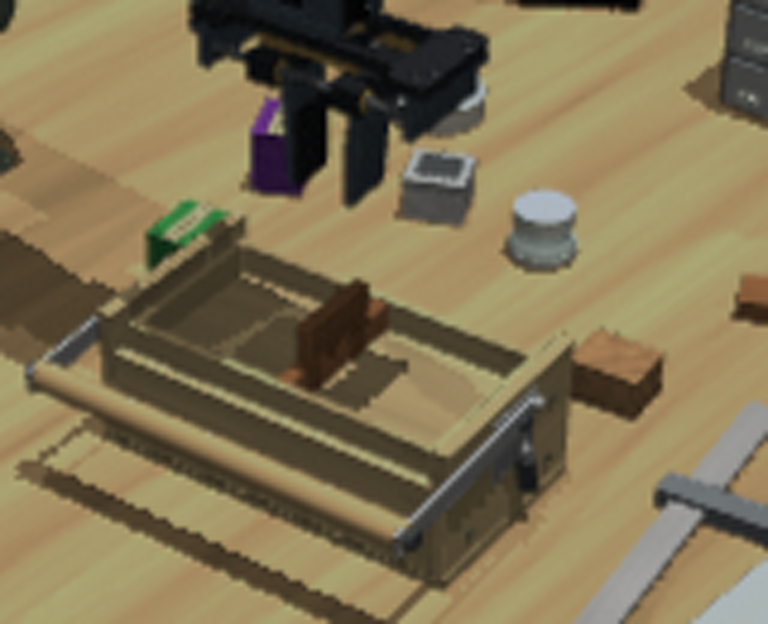

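The tray lies level inside the tote, seen at (205–445, 133–245). Next is the sanding block at (430,33).

```bash

python3 -c "
from h import *
go(624,170,110,8.3)"
```

```text
t 38.8 from [555.1 -11.3 196.3] rot [-88.81   0.92   6.8 ] w 35.1 -> shift [ 9.12  8.84 17.01] turn -1.5
```

```bash

python3 -m handwheel '[[8.5,[3,0,5],-1.5],[8.5,[6,0,10],-1.5],[8.5,[9.1,0,15],-1.5],[8.5,[9.1,2,17],-1.5],[8.5,[9.1,5,17],-1.5],[8.5,[9.1,8,17],-1.5],[8.5,[9.1,8.8,17],-1.5],[8.5,[9.1,8.8,17],-1.5],[8.5,[9.1,8.8,17],-1.5],[8.5,[9.1,8.8,17],-1.5]]' 25
python3 snap.py w20; python3 -c "
from h import *
import pickle
a=cv2.imread('pics/w20.png')[:,:,::-1]; crop(a,'w20a',230,120,410,250,4)
m=pickle.load(open('pics/w20.pkl','rb')); print(proj(m,[[624,170,34]]));go(624,170,10,8.3)"
```

```text
time_s: 39.8
ee_pos: [624.9, 169.8, 112.2]
ee_rot: [-88.8, 0.7, 8.3]
force: [0.3, 0.4, 0.4]
gripper_width: 84.8
[[320.95227069 201.44646598]]
t 39.85 from [624.8 169.8 112.2] rot [-88.77   0.71   8.27] w 85.1 -> shift [ 0.05 10.22 -0.18] turn -0.0
```

View pics/w20a.png

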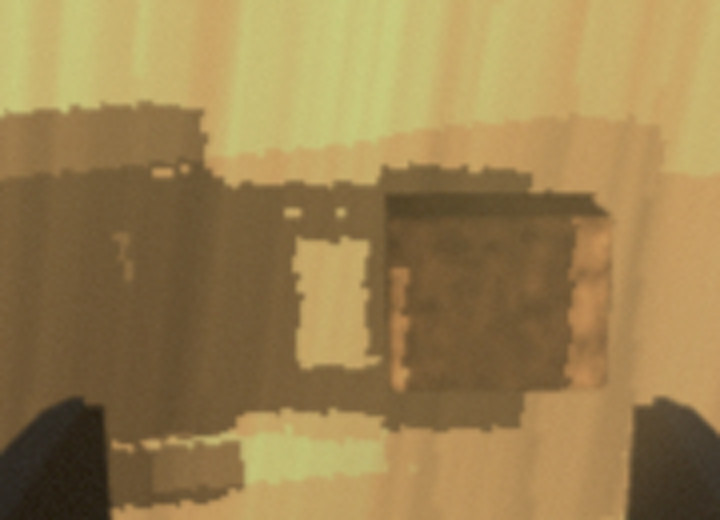

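```bash
python3 -c "
from h import *
import pickle
m=pickle.load(open('pics/w20.pkl','rb')); U=(np.array([(387,213),(610,217),(607,388),(390,390)])+.5)/4-.5+[230,120]
P=back(m,U,34); print(P.round(1)); c=P.mean(0); go(c[0],c[1],10,8.3)"
```

```text
[[625.1 199.6  34. ]
 [679.3 206.7  34. ]
 [687.4 163.2  34. ]
 [632.7 154.4  34. ]]
t 39.85 from [624.8 169.8 112.2] rot [-88.77   0.71   8.27] w 85.1 -> shift [ 3.38 10.19  0.44] turn -0.0
```

```bash
python3 -c "
from h import *
import pickle
m=pickle.load(open('pics/w19.pkl','rb')); print(back(m,[[505,8],[525,6],[482,237],[484,104],[576,100]],3).round(0)[:,:2].tolist(), back(m,[[430,32]],34).round(0))"
```

```text
[[749.0, 223.0], [772.0, 228.0], [801.0, -70.0], [753.0, 113.0], [870.0, 132.0]] [[656. 178.  34.]]
```

View pics/w20.png

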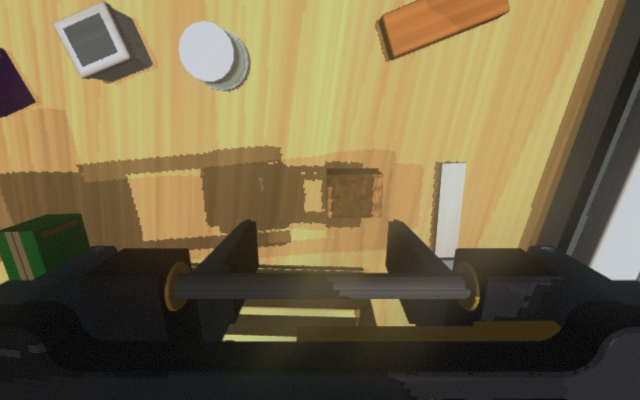

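The sanding block has been knocked about 30 mm in +x and now sits at (656,180), clear of the square. I'll adjust and grip.

```bash

python3 -m handwheel '[[8.5,[3.3,0,0.3],0],[8.5,[3.3,4,0.3],0],[8.5,[3.3,8,0.3],0],[8.5,[3.3,10,0.3],0],[8.5,[3.3,10.1,0.3],0],[5,[3.3,10.1,0.3],0],[5,[3.3,10.1,0.3],0],[5,[3.3,10.1,0.3],0],[5,[3.3,10.1,0.3],0],[5,[3.3,10.1,0.3],0]]' 25
python3 -m handwheel '[[5,[0,0,0],0],[5,[0,-4,0],0],[5,[0,-9,0],0],[5,[0,-14,0],0],[5,[0,-17,0],0],[5,[0,-17,0],0],[5,[0,-17,0],0]]' 25
python3 -c "
from h import *
go(554.5+62*.993,-9.8+62*.119,178,6.8)"
```

```text
time_s: 40.85
ee_pos: [655.9, 179.5, 11.7]
ee_rot: [-88.8, 0.6, 8.3]
force: [0.2, 0.3, -0.0]
gripper_width: 50.7
time_s: 41.55
ee_pos: [658.3, 176.1, 182.2]
ee_rot: [-88.8, 0.6, 8.3]
force: [-0.0, -0.4, -0.0]
gripper_width: 49.9
t 41.55 from [658.3 176.1 182.2] rot [-88.76   0.57   8.27] w 49.9 -> shift [ -6.74   0.12 -17.07] turn 1.5
```

```bash
python3 snap.py w21; python3 snap.py s21 scene; python3 -c "
from h import *
a=cv2.imread('pics/s21.png')[:,:,::-1]; crop(a,'s21a',340,100,460,240,4)"
```

```text
(no output)
```

View pics/w21.png

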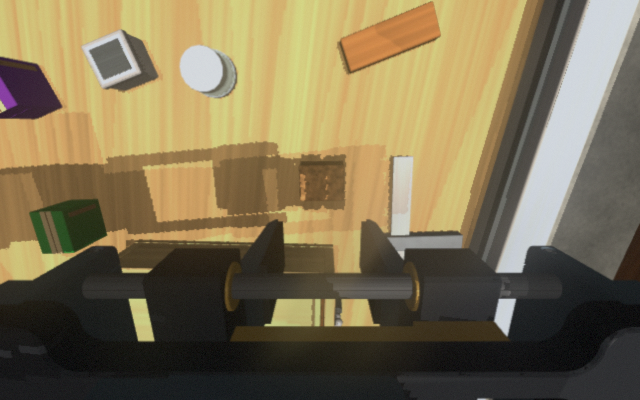

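View pics/s21a.png

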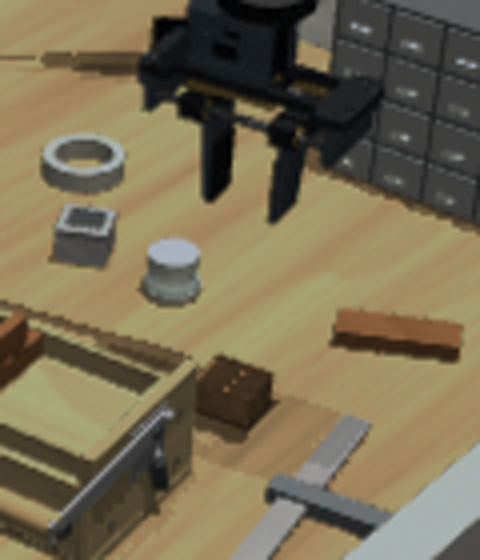

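```bash
python3 -c "
from h import *
import pickle
a=cv2.imread('pics/w21.png')[:,:,::-1]; crop(cv2.convertScaleAbs(a,alpha=1.5,beta=0),'w21a',270,130,390,250,5)
m=pickle.load(open('pics/w21.pkl','rb')); print(back(m,[[323,184]],34)); print(proj(m,[[656,180,34],[656,180,0]])); print(state()['ee_pos'],state()['ee_rot']);E=m['extrinsics'];print(-E[:3,:3].T@E[:3,3])
m=pickle.load(open('pics/w20.pkl','rb'));E=m['extrinsics'];print(-E[:3,:3].T@E[:3,3])
"
```

```text
[[658.80324109 179.36648676  34.        ]]
[[320.84424498 183.18423747]
 [321.168756   177.90707093]]
[657.20328522 175.94126957 179.77683378] [-88.78612768   0.83421618   8.27420284]
[649.7586939  254.34448458 379.57313205]
[616.86723764 248.04833332 309.53686959]
```

View pics/w21a.png

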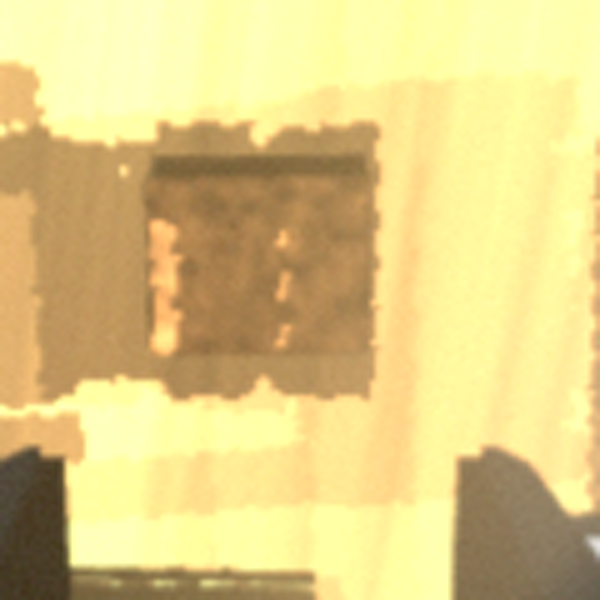

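```bash
python3 -c "
from h import *
go(658,179.5,10,8.3)"
```

```text
t 41.65 from [657.2 175.9 179.8] rot [-88.79   0.83   8.27] w 49.9 -> shift [ 0.38 16.98 -0.02] turn -0.0
```

```bash

python3 -m handwheel '[[8.5,[0.3,4,0],0],[8.5,[0.3,8,0],0],[8.5,[0.3,12,0],0],[8.5,[0.3,12,0],0],[8.5,[0.3,15,0],0],[8.5,[0.3,16.8,0],0],[8.5,[0.3,16.9,0],0],[8.5,[0.3,16.9,0],0],[8.5,[0.3,16.9,0],0]]' 25
python3 snap.py w22; python3 -m handwheel '[[4,[0,0,0],0],[4,[0,0,0],0],[4,[0,0,0],0],[4,[0,0,0],0]]' 25
python3 -m handwheel '[[4,[0,0,0],0],[4,[0,0,0],0],[4,[0,0,0],0]]' 25
python3 snap.py w23; python3 snap.py s23 scene;  python3 -c "
from h import *
a=cv2.imread('pics/s23.png')[:,:,::-1]; crop(a,'s23a',340,100,460,240,4)"
```

```text
time_s: 42.55
ee_pos: [658.6, 179.9, 12.8]
ee_rot: [-88.8, 0.6, 8.3]
force: [0.4, -1.4, 0.6]
gripper_width: 84.9
time_s: 43.0
ee_pos: [658.5, 179.9, 13.0]
ee_rot: [-88.8, 0.6, 8.3]
force: [-0.0, -0.8, -0.5]
gripper_width: 55.7
time_s: 43.3
ee_pos: [658.5, 179.8, 12.9]
ee_rot: [-88.8, 0.6, 8.3]
force: [-0.1, 0.9, 0.4]
gripper_width: 40.2
```

View pics/w22.png

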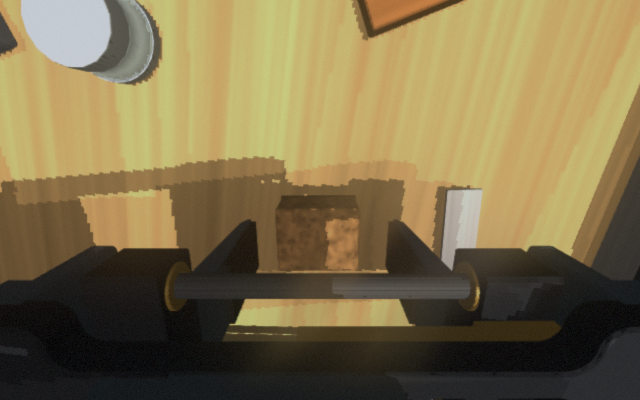

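View pics/s23a.png

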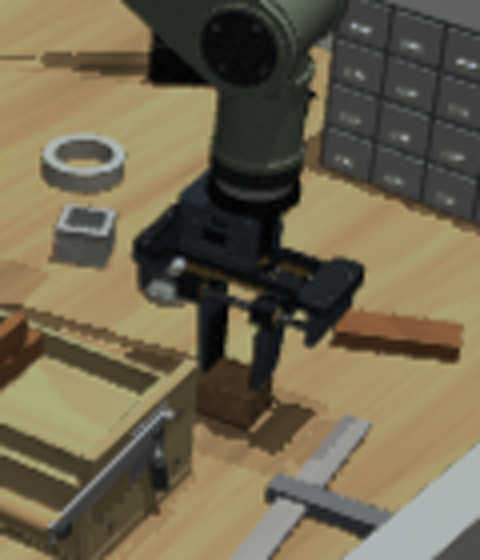

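View pics/w23.png

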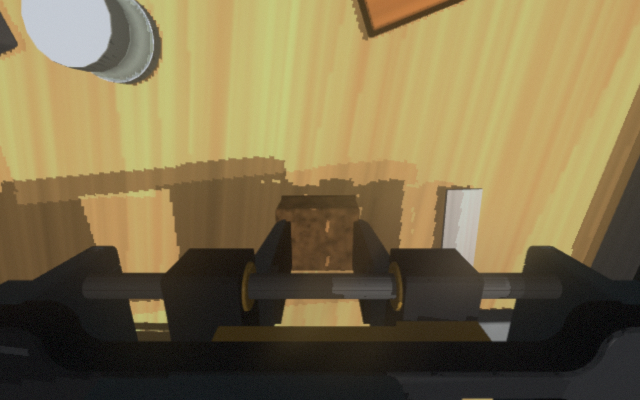

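```bash
python3 -c "
from h import *
import pickle
m=pickle.load(open('pics/w22.pkl','rb'));print(proj(m,[[658.6,180,34],[658.6,180,12],[658.6,180,0]])); print(back(m,[[277,207],[357,207],[360,270],[276,270]],34))"
```

```text
[[320.14073716 242.20971625]
 [320.63557986 230.08941414]
 [320.8659507  224.44686637]]
[[627.33127679 200.34039246  34.        ]
 [678.68893726 208.00796236  34.        ]
 [688.79700031 163.52680026  34.        ]
 [631.31131195 154.77066351  34.        ]]
```

```bash
python3 -c "
from h import *
m=vision.camera_model('scene')
for z in (0,12.9,34,40,50): print(z,((proj(m,[[658.5,180,z]])[0]-[340,100]+.5)*4-.5).round(0), [((proj(m,[[658.5+d*.99,180+d*.14,z]])[0]-[340,100]+.5)*4-.5).round(0) for d in (-25,25)])
f=vision.grab_frame('scene'); crop(f,'s23b',370,150,430,220,10)
"
```

```text
0 [234. 408.] [array([208., 398.]), array([259., 417.])]
12.9 [235. 396.] [array([209., 386.]), array([261., 405.])]
34 [237. 376.] [array([211., 366.]), array([263., 385.])]
40 [237. 370.] [array([211., 361.]), array([263., 380.])]
50 [238. 360.] [array([212., 351.]), array([264., 370.])]
```

View pics/s23b.png

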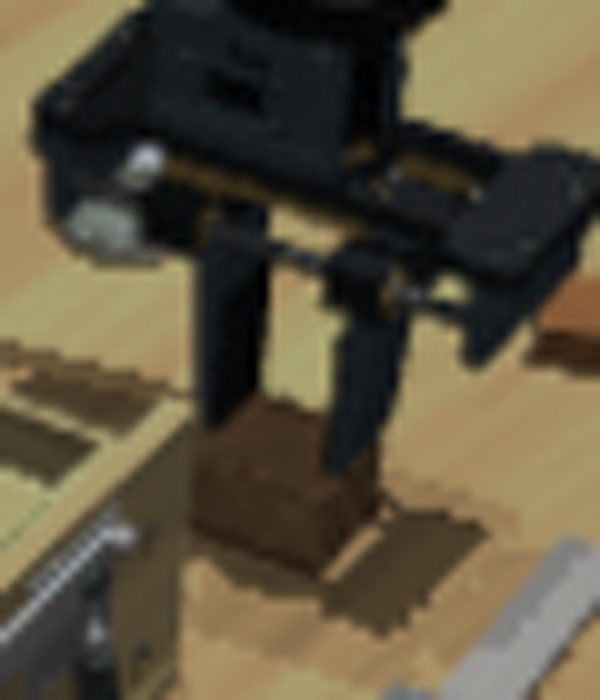

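The scene view shows the fingertips resting level with the top of the block, about 20 mm higher than the reported TCP. So the reported z is biased low, which also explains the ~2% scale error in the wrist camera. I'll reopen and go down in small steps, watching the force.

```bash

python3 -m handwheel '[[8.3,[0,0,0],0],[8.3,[0,0,0],0],[8.3,[0,0,0],0],[8.3,[0,0,0],0],[8.3,[0,0,0],0],[8.3,[0,0.4,0],0],[8.3,[0,0.8,0],0],[8.3,[0,1.0,0],0],[8.3,[0,1.0,0],0]]' 25
python3 -m handwheel '[[8.3,[0,0.2,0],0],[8.3,[0,0.4,0],0],[8.3,[0,0.5,0],0],[8.3,[0,0.5,0],0]]' 25
python3 -c "
from h import *
f=vision.grab_frame('scene'); crop(f,'s24b',370,150,430,220,10)
"
```

```text
time_s: 44.35
ee_pos: [657.9, 179.9, 2.2]
ee_rot: [-88.8, 0.7, 8.3]
force: [0.2, 0.1, 0.5]
gripper_width: 83.1
time_s: 44.75
ee_pos: [657.7, 180.0, -3.0]
ee_rot: [-88.8, 0.7, 8.3]
force: [0.6, 0.1, 0.1]
gripper_width: 83.0
```

View pics/s24b.png

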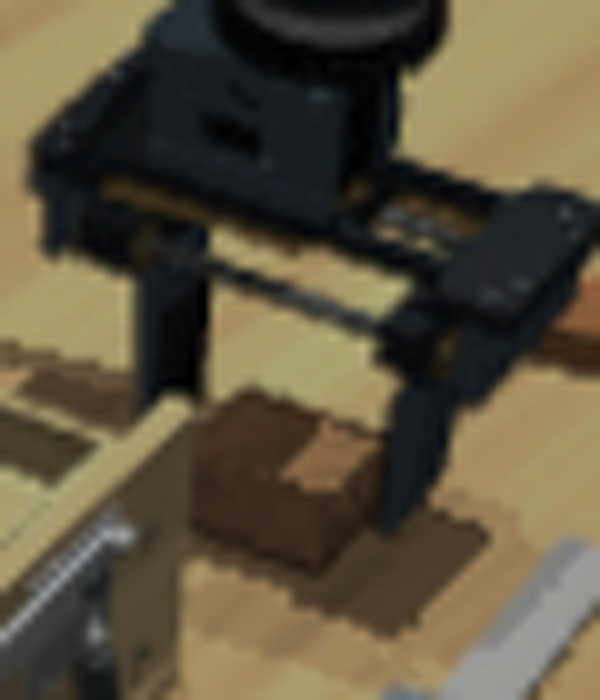

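```bash

python3 -m handwheel '[[8.3,[0,0.3,0],0],[8.3,[0,0.5,0],0],[8.3,[0,0.5,0],0],[8.3,[0,0.5,0],0],[5,[0,0.5,0],0],[5,[0,0.5,0],0],[5,[0,0.5,0],0],[5,[0,0.5,0],0],[5,[0,0.5,0],0],[5,[0,0.5,0],0]]' 25
python3 -m handwheel '[[5,[0,0,0],0],[5,[0,-4,0],0],[5,[0,-9,0],0],[5,[0,-14,0],0],[5,[0,-18,0],0],[5,[0,-18.5,0],0],[5,[0,-18.5,0],0],[5,[0,-18.5,0],0]]' 25
python3 -c "
from h import *
go(554.5+62*.993,-9.8+62*.119,178,6.8)"
```

```text
time_s: 45.8
ee_pos: [657.6, 180.1, -7.8]
ee_rot: [-88.8, 0.7, 8.3]
force: [-0.6, -0.7, 0.7]
gripper_width: 55.9
time_s: 46.6
ee_pos: [659.4, 176.3, 175.0]
ee_rot: [-88.8, 0.9, 8.3]
force: [0.2, 0.6, -1.1]
gripper_width: 56.0
t 46.6 from [659.4 176.3 175. ] rot [-88.8    0.95   8.27] w 56.0 -> shift [ -6.86  -0.55 -17.05] turn 1.5
```

```bash

python3 -m handwheel '[[5,[-2,0,-4],1.5],[5,[-4,0,-9],1.5],[5,[-6,0,-13],1.5],[5,[-6.8,0,-16],1.5],[5,[-6.8,0,-17],1.5],[5,[-6.8,0,-17],1.5],[5,[-6.8,0,-17],1.5],[5,[-6.8,0,-17],1.5]]' 25
python3 snap.py w25; python3 -c "
from h import *
go(554.5+62*.993,-9.8+62*.119,70,6.8)"
```

```text
time_s: 47.4
ee_pos: [616.6, -0.2, 171.8]
ee_rot: [-88.8, 1.0, 6.9]
force: [-1.0, -0.6, -0.7]
gripper_width: 55.8
t 47.45 from [ 6.166e+02 -2.000e-01  1.720e+02] rot [-88.79   1.02   6.88] w 56.0 -> shift [ 0.1  10.19 -0.43] turn 0.1
```

View pics/w25.png

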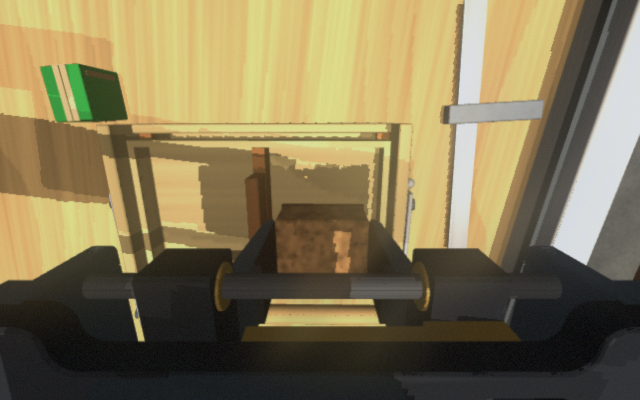

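```bash

python3 -m handwheel '[[5,[0.1,3,-0.4],0],[5,[0.1,6,-0.4],0],[5,[0.1,8.5,-0.4],0],[5,[0.1,9.7,-0.4],0],[5,[0.1,10,-0.4],0],[5,[0.1,10.2,-0.4],0],[5,[0.1,10.2,-0.4],0],[5,[0.1,10.2,-0.4],0]]' 25
python3 -c "
from h import *
go(554.5+62*.993,-9.8+62*.119,68,6.8)"
```

```text
time_s: 48.25
ee_pos: [616.9, -2.1, 71.2]
ee_rot: [-88.8, 0.9, 6.9]
force: [0.3, -0.3, -1.3]
gripper_width: 55.7
t 48.25 from [616.9  -2.1  71.2] rot [-88.81   0.88   6.88] w 55.7 -> shift [-0.08  0.32 -0.03] turn 0.1
```

```bash

python3 -m handwheel '[[5,[0,0.2,0],0],[5,[0,0.3,0],0],[5,[0,0.3,0],0],[7.1,[0,0.3,0],0],[7.1,[0,0.3,0],0],[7.1,[0,0.3,0],0],[7.1,[0,-4,0],0],[7.1,[0,-9,0],0],[7.1,[0,-13,0],0],[7.1,[0,-13,0],0]]' 25
python3 -m handwheel '[[7.1,[0,0,0],0],[7.1,[0,0,0],0]]'
python3 snap.py w26; python3 -c "
from h import *
go(405,287,140,28.2)"
```

```text
time_s: 49.25
ee_pos: [623.0, -4.7, 208.3]
ee_rot: [-88.9, 0.1, 6.9]
force: [0.7, -0.3, 0.4]
gripper_width: 71.1
time_s: 49.45
ee_pos: [622.9, -4.7, 208.1]
ee_rot: [-88.9, 0.1, 6.9]
force: [-0.4, -0.1, -0.4]
gripper_width: 71.1
t 49.5 from [622.5  -4.7 207.3] rot [-88.92   0.2    6.88] w 71.1 -> shift [-18.08   7.39  31.43] turn -21.3
```

View pics/w26.png

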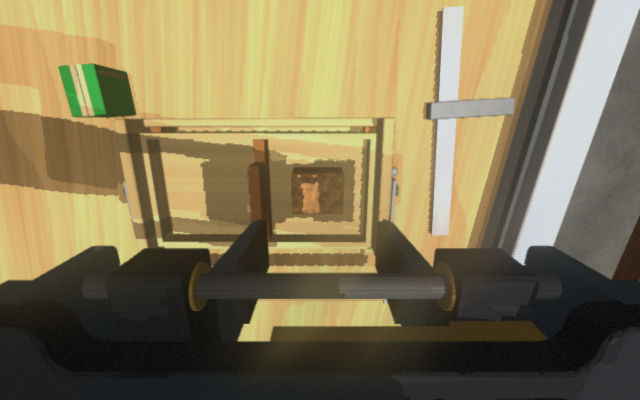

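The sanding block sits in the tray's +x compartment at (317,190). Now the tin.

```bash

python3 -m handwheel '[[7.5,[-4,0,5],-8],[7.5,[-8,0,10],-21.3],[7.5,[-18.1,2,31.4],-21.3],[7.5,[-18.1,4,31.4],-21.3],[7.5,[-18.1,9,31.4],-21.3],[7.5,[-18.1,9,31.4],-21.3],[7.5,[-18.1,9.5,31.4],-21.3],[7.5,[-18.1,9.5,31.4],-21.3],[7.5,[-18.1,9.5,31.4],-21.3],[7.5,[-18.1,9.5,31.4],-21.3]]' 25
python3 snap.py w27; python3 -c "
from h import *
import pickle
a=cv2.imread('pics/w27.png')[:,:,::-1]; crop(a,'w27a',230,120,410,250,4)
m=pickle.load(open('pics/w27.pkl','rb')); print(proj(m,[[405,287,40]]));go(405,287,-8,28.2)"
```

```text
time_s: 50.5
ee_pos: [403.8, 286.9, 117.8]
ee_rot: [-89.0, -0.1, 28.3]
force: [0.1, 0.0, -0.4]
gripper_width: 75.1
[[321.57188996 201.78548248]]
t 50.55 from [404.8 286.7 118.5] rot [-88.95  -0.16  28.2 ] w 75.1 -> shift [ 0.   12.65 -0.22] turn -0.0
```

View pics/w27a.png

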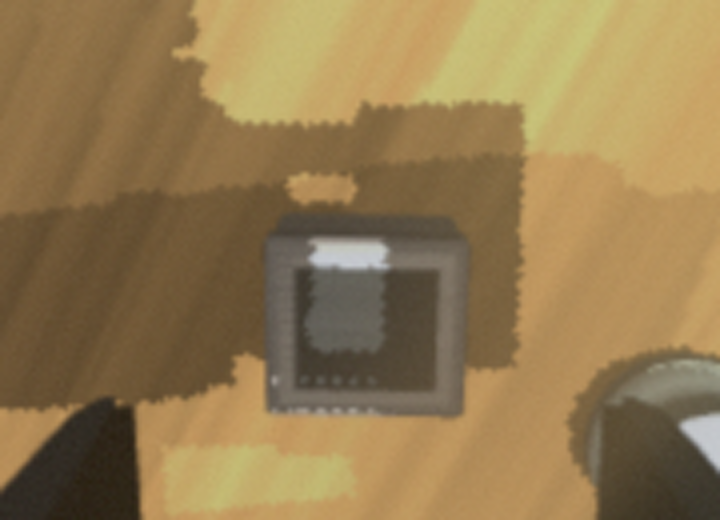

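```bash

python3 -m handwheel '[[7.5,[0,4,-0.1],0],[7.5,[0,8,-0.1],0],[7.5,[0,11,-0.2],0],[7.5,[0,12.3,-0.2],0],[7.5,[0,12.5,-0.2],0],[7.5,[0,12.5,-0.2],0],[4.4,[0,12.5,-0.2],0],[4.4,[0,12.5,-0.2],0],[4.4,[0,12.5,-0.2],0],[4.4,[0,12.5,-0.2],0]]' 25
python3 -m handwheel '[[4.4,[0,0,0],0],[4.4,[0,-4,0],0],[4.4,[0,-9,0],0],[4.4,[0,-14,0],0],[4.4,[0,-18,0],0],[4.4,[0,-19,0],0],[4.4,[0,-19,0],0],[4.4,[0,-19,0],0]]' 25
python3 -c "
from h import *
go(554.5-62*.993,-9.8-62*.119,178,6.8)"
```

```text
time_s: 51.55
ee_pos: [405.1, 287.2, -5.8]
ee_rot: [-89.0, -0.2, 28.2]
force: [-0.1, -0.9, 3.3]
gripper_width: 49.7
time_s: 52.35
ee_pos: [405.0, 283.1, 182.3]
ee_rot: [-89.0, -0.0, 28.2]
force: [-0.8, -0.4, -1.8]
gripper_width: 49.7
t 52.35 from [405.  283.1 182.3] rot [-8.897e+01 -1.000e-02  2.821e+01] w 49.7 -> shift [ -6.45  -0.12 -30.62] turn 21.4
```

```bash

python3 -m handwheel '[[4.4,[-1,0,-4],5],[4.4,[-2,0,-9],12],[4.4,[-4,0,-14],21.4],[4.4,[-5,0,-19],21.4],[4.4,[-6,0,-24],21.4],[4.4,[-6.4,0,-28],21.4],[4.4,[-6.4,0,-30.6],21.4],[4.4,[-6.4,0,-30.6],21.4],[4.4,[-6.4,0,-30.6],21.4],[4.4,[-6.4,0,-30.6],21.4]]' 25
python3 snap.py w28; python3 -c "
from h import *
go(554.5-62*.993,-9.8-62*.119,71,6.8)"
```

```text
time_s: 53.35
ee_pos: [492.0, -15.8, 175.4]
ee_rot: [-89.0, 0.6, 6.9]
force: [0.4, 0.2, -2.2]
gripper_width: 50.1
t 53.4 from [492.3 -15.7 175.8] rot [-89.     0.5    6.89] w 49.8 -> shift [ 0.14 10.48 -0.34] turn 0.1
```

View pics/w28.png

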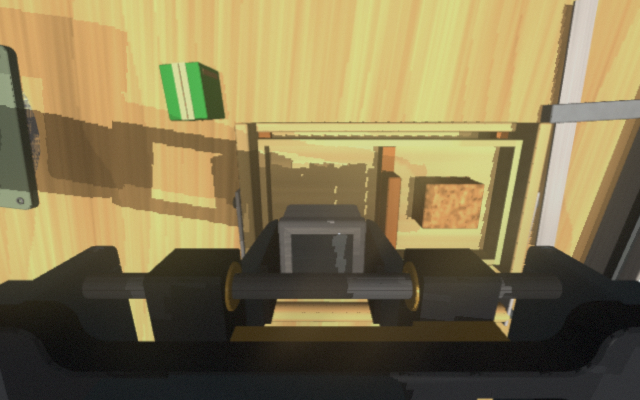

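```bash

python3 -m handwheel '[[4.4,[0.1,3,-0.3],0],[4.4,[0.1,6,-0.3],0],[4.4,[0.1,8.5,-0.3],0],[4.4,[0.1,9.9,-0.3],0],[4.4,[0.1,10.3,-0.3],0],[4.4,[0.1,10.5,-0.3],0],[4.4,[0.1,10.6,-0.3],0],[4.4,[0.1,10.6,-0.3],0]]' 25
python3 -m handwheel '[[4.4,[0,0.1,0],0],[6.6,[0,0.1,0],0],[6.6,[0,0.1,0],0],[6.6,[0,0.1,0],0],[6.6,[0,-4,0],0],[6.6,[0,-9,0],0],[6.6,[0,-14,0],0],[6.6,[0,-15,0],0],[6.6,[0,-15,0],0],[6.6,[0,-15,0],0]]' 25
python3 snap.py w29; python3 snap.py s29 scene; python3 snap.py t29 top; python3 -c "
from h import *
a=cv2.imread('pics/s29.png')[:,:,::-1]; crop(a,'s29a',270,120,430,250,4.8)"
```

```text
time_s: 54.2
ee_pos: [493.1, -16.6, 70.6]
ee_rot: [-89.0, 0.4, 6.9]
force: [0.4, -0.6, -0.3]
gripper_width: 49.7
time_s: 55.2
ee_pos: [493.4, -19.0, 219.1]
ee_rot: [-89.0, 0.5, 6.9]
force: [-0.6, 0.5, -0.0]
gripper_width: 66.4
```

View pics/s29a.png

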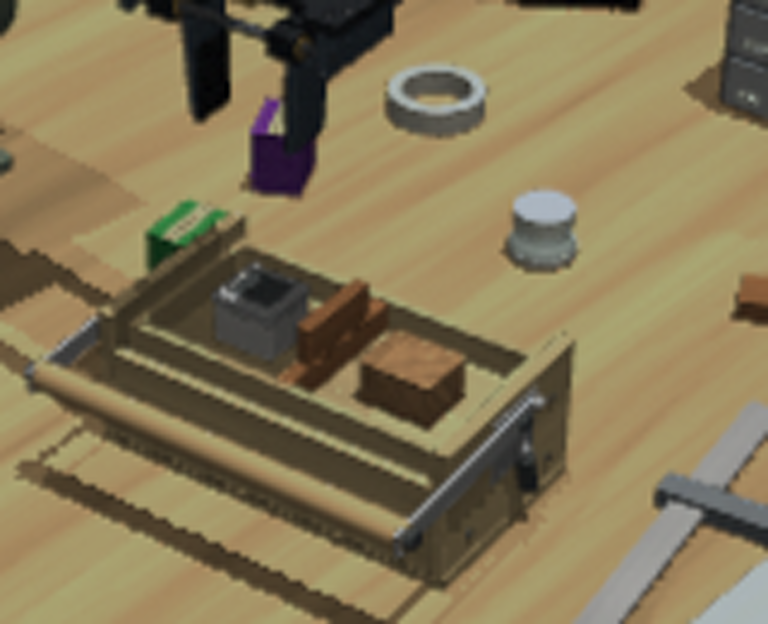

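View pics/w29.png

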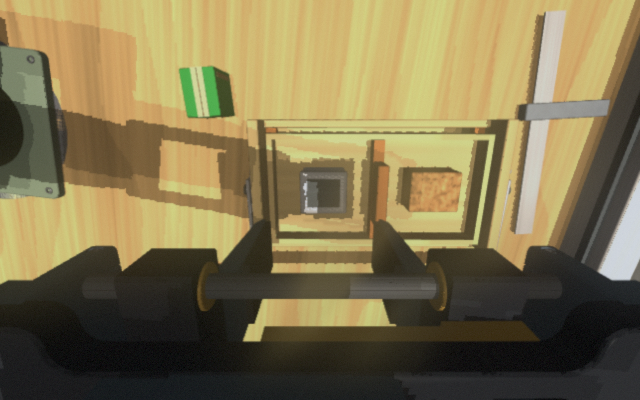

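View pics/t29.png

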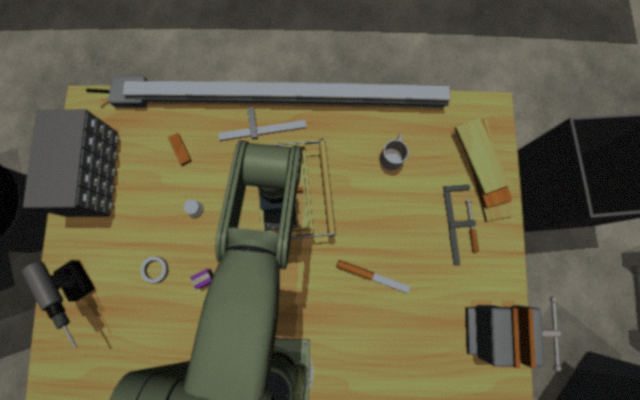

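```bash
python3 - <<'E' 2>/dev/null | tail -12
from fit2 import W
from h import *
ms=vision.camera_model("scene");mt=vision.camera_model("top")
p=[554.5,-9.8,np.radians(6.85)]
for a in (0,.1,.2,.3,.4):
    ph=a-np.radians(10); y,z=-135*np.cos(ph),94+135*np.sin(ph)
    P=W(p,[(-135,y,z),(135,y,z)])
    s=((proj(ms,P)-[270,120]+.5)*4.8-.5).round(0); t=((proj(mt,P)-[140,130]+.5)*4-.5).round(0)
    print(a,P[:,:].mean(0).round(1),s.tolist(),t.tolist())
E
```

```text
[0, 1] [555.6  -8.9] 6.72 rms px 1.33
[2] [553.2 -10. ] 7.0 rms px 2.02
[0] [556.4  -7.8] 7.02 rms px 0.96
[1] [553.6 -10. ] 7.13 rms px 1.23
[0, 1, 2] [554.7  -9. ] 6.71 rms px 1.68
[[0.6, -2.2], [0.7, -0.0], [-2.3, -0.8], [-1.7, -3.1], [-1.8, -1.6], [-1.0, -1.0], [-0.1, -1.9], [0.4, -0.9], [-3.5, -0.1], [0.2, -0.9], [0.3, 1.2], [0.7, 1.1], [1.1, 1.7], [-1.0, -1.4], [0.1, 1.9], [0.1, 1.3], [1.2, 0.9], [-4.5, 2.8], [4.5, 2.8], [-0.2, 1.0], [0.8, 1.8], [0.2, -0.0], [-0.1, 0.8]]
0 [ 570.4 -141.8   70.6] [[59.0, 398.0], [391.0, 548.0]] [[760.0, 404.0], [724.0, 70.0]]
0.1 [ 570.6 -143.5   83.9] [[56.0, 384.0], [390.0, 533.0]] [[762.0, 402.0], [727.0, 64.0]]
0.2 [ 570.6 -143.8   97.4] [[54.0, 368.0], [390.0, 516.0]] [[764.0, 400.0], [727.0, 58.0]]
0.3 [ 570.5 -142.8  110.9] [[54.0, 351.0], [391.0, 499.0]] [[763.0, 398.0], [726.0, 53.0]]
0.4 [ 570.2 -140.4  124.2] [[55.0, 333.0], [394.0, 480.0]] [[760.0, 396.0], [723.0, 48.0]]
```

```bash
python3 -c "
from h import *
go(570.5,-142.5,150,96.85)"
```

```text
t 55.35 from [493.3 -18.9 218.5] rot [-88.96   0.64   6.91] w 66.1 -> shift [  6.26   6.54 -13.32] turn -89.9
```

```bash

python3 -m handwheel '[[6,[6.2,0,-13.3],-70],[6,[6.2,0,-13.3],-70],[6,[6.2,0,-13.3],-70],[6,[6.2,0,-13.3],-70],[6,[6.2,0,-13.3],-70],[6,[6.2,0,-13.3],-70],[6,[6.2,0,-13.3],-70],[6,[6.2,0,-13.3],-70],[6,[6.2,0,-13.3],-70],[6,[6.2,0,-13.3],-70]]' 25
python3 -m handwheel '[[6,[0,0,0],-19.9],[6,[0,2,0],-19.9],[6,[0,4,0],-19.9],[6,[0,6,0],-19.9],[6,[0,6,0],-19.9],[6,[0,6,0],-19.9]]'
python3 snap.py w30; python3 snap.py s30 scene; python3 -c "
from h import *
go(570.5,-142.5,38,96.85)
import pickle;m=pickle.load(open('pics/w30.pkl','rb'));print(proj(m,[[570.5,-142.5,77]]))
a=cv2.imread('pics/s30.png')[:,:,::-1]; crop(a,'s30a',270,120,430,250,4.8)"
```

```text
time_s: 56.35
ee_pos: [570.4, -143.4, 214.2]
ee_rot: [-88.9, -0.8, 76.8]
force: [-0.5, -0.8, 0.9]
gripper_width: 60.0
time_s: 56.95
ee_pos: [569.5, -142.3, 154.3]
ee_rot: [-89.2, -1.1, 96.6]
force: [-0.7, -0.3, 0.5]
gripper_width: 60.3
t 57.05 from [ 570.3 -142.6  155.4] rot [-89.36  -1.03  96.63] w 60.1 -> shift [-0.21 11.74 -0.15] turn -0.2
[[318.85638879 200.62592067]]
```

View pics/w30.png

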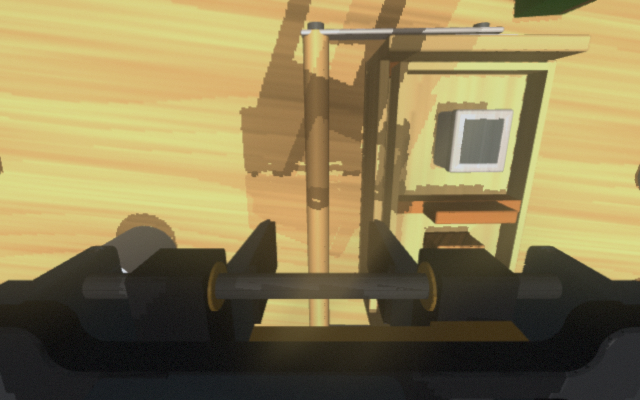

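View pics/s30a.png

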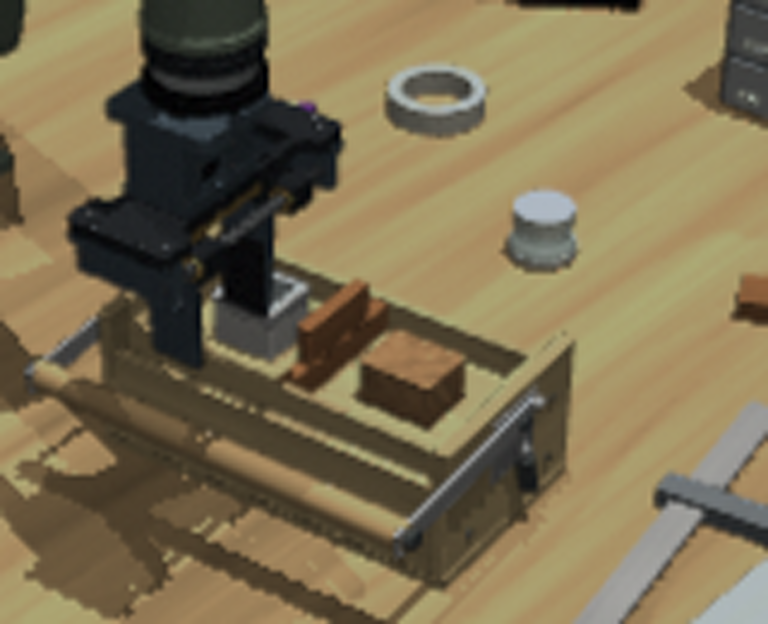

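```bash

python3 -m handwheel '[[6,[-0.2,4,0],0],[6,[-0.2,8,0],0],[6,[-0.2,11,0],0],[6,[-0.2,11.7,0],0],[6,[-0.2,11.7,0],0],[6,[-0.2,11.7,0],0],[1.8,[-0.2,11.7,0],0],[1.8,[-0.2,11.7,0],0],[1.8,[-0.2,11.7,0],0],[1.8,[-0.2,11.7,0],0]]' 15
python3 -m handwheel '[[1.8,[0,0,0],0],[1.8,[0,0,0],0],[1.8,[0,0,0],0],[1.8,[0,0,0],0]]' 15
python3 snap.py s31 scene; python3 -c "
from h import *
a=cv2.imread('pics/s31.png')[:,:,::-1]; crop(a,'s31a',270,120,430,250,4.8)"
```

```text
time_s: 58.05
ee_pos: [569.2, -142.6, 38.9]
ee_rot: [-89.4, -1.0, 96.6]
force: [-0.3, 0.2, -0.3]
gripper_width: 31.1
time_s: 58.45
ee_pos: [569.4, -144.5, 39.0]
ee_rot: [-89.4, -0.8, 96.7]
force: [-1.6, -4.7, -0.3]
gripper_width: 21.7
```

View pics/s31a.png

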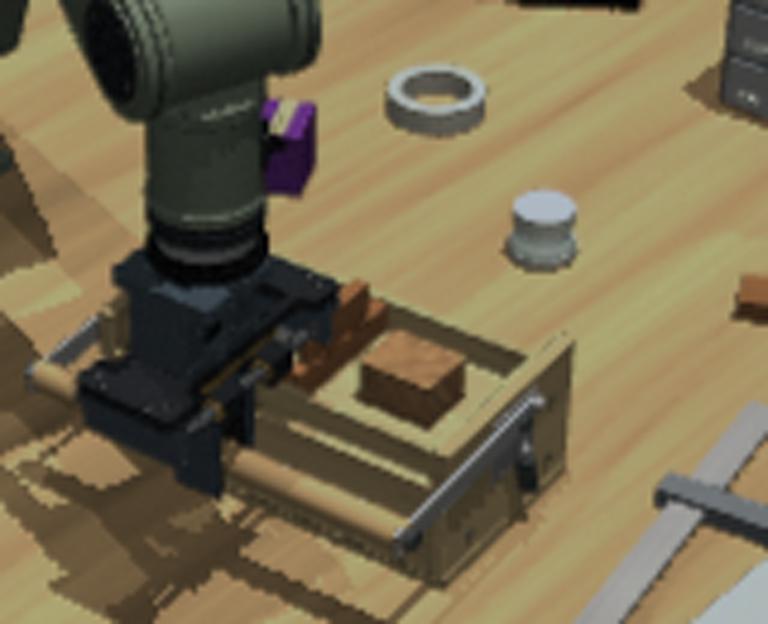

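```bash

python3 -m handwheel '[[1.8,[-0.1,-0.9,0],0],[1.8,[-0.05,-2.1,0],0],[1.8,[0.05,-3.3,0],0],[1.8,[0.3,-4.5,0],0],[1.8,[0.6,-5.6,0],0],[1.8,[1.0,-6.7,0],0],[1.8,[1.5,-7.8,0],0],[1.8,[2.1,-8.8,0],0],[1.8,[2.8,-9.7,0],0],[1.8,[2.8,-9.7,0],0]]' 20
python3 snap.py s32 scene; python3 -c "
from h import *
a=cv2.imread('pics/s32.png')[:,:,::-1]; crop(a,'s32a',270,80,430,250,4)
print(state()['force'])
for ph in range(30,95,5): print(ph, np.round([554.5-np.sin(np.radians(6.85))*-135*np.cos(np.radians(ph)), -9.8-np.cos(np.radians(6.85))*135*np.cos(np.radians(ph)), 94+135*np.sin(np.radians(ph))],1))"
```

```text
time_s: 59.5
ee_pos: [565.5, -115.0, 136.6]
ee_rot: [-89.2, -1.1, 96.7]
force: [-1.3, 6.5, -6.1]
gripper_width: 21.2
[-0.6906193  6.7141167 -5.1355588]
30 [ 568.4 -125.9  161.5]
35 [ 567.7 -119.6  171.4]
40 [ 566.8 -112.5  180.8]
45 [ 565.9 -104.6  189.5]
50 [564.8 -96.  197.4]
55 [563.7 -86.7 204.6]
60 [562.6 -76.8 210.9]
65 [561.3 -66.4 216.4]
70 [560.  -55.6 220.9]
75 [558.7 -44.5 224.4]
80 [557.3 -33.1 226.9]
85 [555.9 -21.5 228.5]
90 [554.5  -9.8 229. ]
```

View pics/s32a.png

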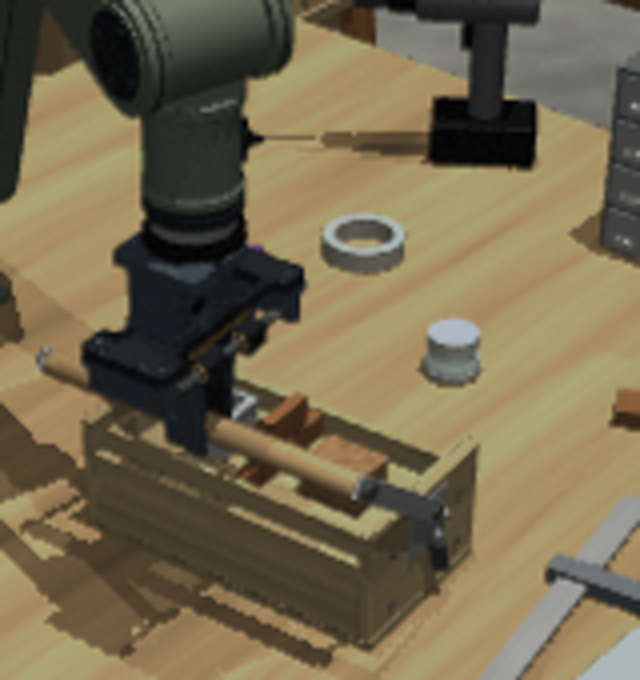

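```bash

python3 -m handwheel '[[1.8,[0.8,-0.9,0],0],[1.8,[1.6,-1.7,0],0],[1.8,[2.5,-2.5,0],0],[1.8,[3.5,-3.1,0],0],[1.8,[4.5,-3.7,0],0],[1.8,[5.6,-4.2,0],0],[1.8,[6.7,-4.6,0],0],[1.8,[7.8,-4.9,0],0],[1.8,[7.8,-4.9,0],0]]' 20
python3 snap.py s33 scene; python3 -c "
from h import *
a=cv2.imread('pics/s33.png')[:,:,::-1]; crop(a,'s33a',270,80,430,250,4)
go(554.5,-9.8,188.5,96.7)"
```

```text
time_s: 60.45
ee_pos: [556.6, -38.2, 190.3]
ee_rot: [-89.3, -1.0, 96.8]
force: [-3.7, -0.7, 9.3]
gripper_width: 21.5
t 60.5 from [556.6 -38.2 190.3] rot [-89.32  -1.03  96.78] w 21.8 -> shift [ 2.84  0.23 -0.13] turn 0.1
```

View pics/s33a.png

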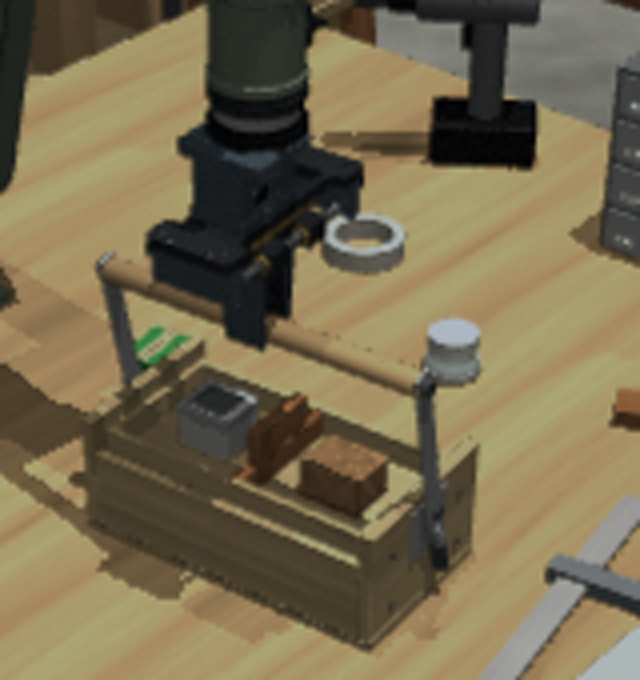

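```bash

python3 -m handwheel '[[1.8,[0.7,0,0],0],[1.8,[1.4,0,0],0],[1.8,[2.1,0.1,0],0],[1.8,[2.7,0.1,0],0],[1.8,[3,0.1,0],0],[1.8,[3,0.1,0],0],[1.8,[3,0.1,0],0]]' 20
python3 snap.py s34 scene; python3 -c "
from h import *
a=cv2.imread('pics/s34.png')[:,:,::-1]; crop(a,'s34a',270,80,430,250,4)
go(554.5,-9.8,188.5,96.7)"
```

```text
time_s: 61.2
ee_pos: [553.5, -10.7, 192.0]
ee_rot: [-89.4, -0.7, 96.8]
force: [-2.2, -9.6, 7.2]
gripper_width: 21.5
t 61.25 from [553.5 -10.7 191.9] rot [-89.43  -0.68  96.82] w 21.5 -> shift [ 0.07  0.34 -0.11] turn 0.1
```

View pics/s34a.png

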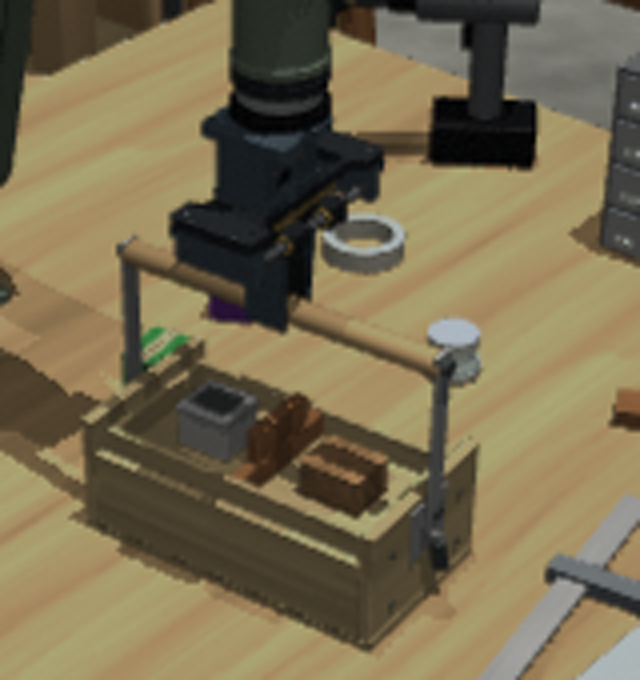

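```bash

python3 -m handwheel '[[1.8,[-0.1,0.2,0],0],[5,[-0.1,0.2,0],0],[5,[-0.1,0.2,0],0],[5,[-0.1,0.2,0],0],[5,[-0.1,0.2,0],0],[5,[-0.1,-3,0],0],[5,[-0.1,-8,0],0],[5,[-0.1,-13,0],0],[5,[-0.1,-15,0],0],[5,[-0.1,-15,0],0]]' 20
python3 -m handwheel '[[6,[0,0,10],0],[6,[0,0,15],0],[6,[0,0,20],0],[6,[0,0,20],0],[6,[0,0,20],0],[6,[0,0,20],0]]'
python3 snap.py s35 scene; python3 snap.py t35 top; python3 snap.py w35; python3 -c "
from h import *
a=cv2.imread('pics/s35.png')[:,:,::-1]; crop(a,'s35a',270,80,430,250,4)
a=cv2.imread('pics/t35.png')[:,:,::-1]; crop(a,'t35a',140,120,340,270,4)"
```

```text
time_s: 62.25
ee_pos: [556.9, -13.2, 345.6]
ee_rot: [-89.9, -0.6, 96.8]
force: [0.1, -0.4, -0.4]
gripper_width: 50.1
time_s: 62.85
ee_pos: [357.6, -36.8, 345.3]
ee_rot: [-89.9, -0.6, 96.8]
force: [0.1, 1.0, 1.0]
gripper_width: 59.7
```

View pics/s35a.png

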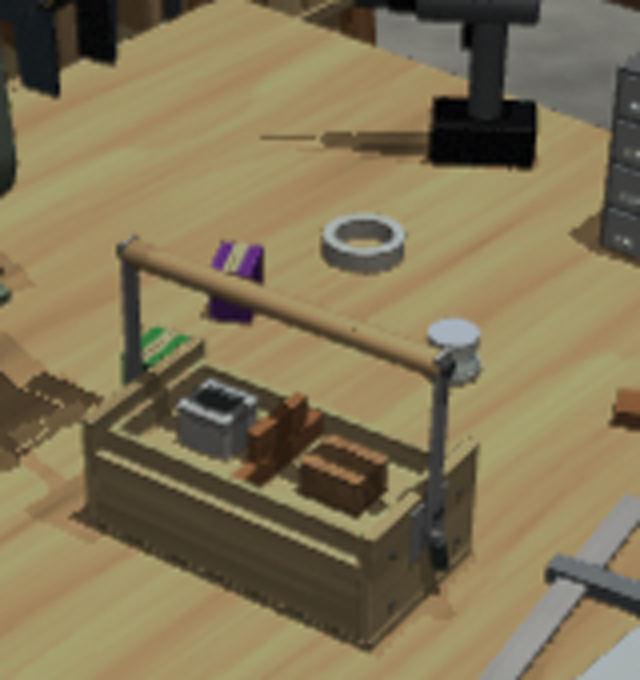

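View pics/t35a.png

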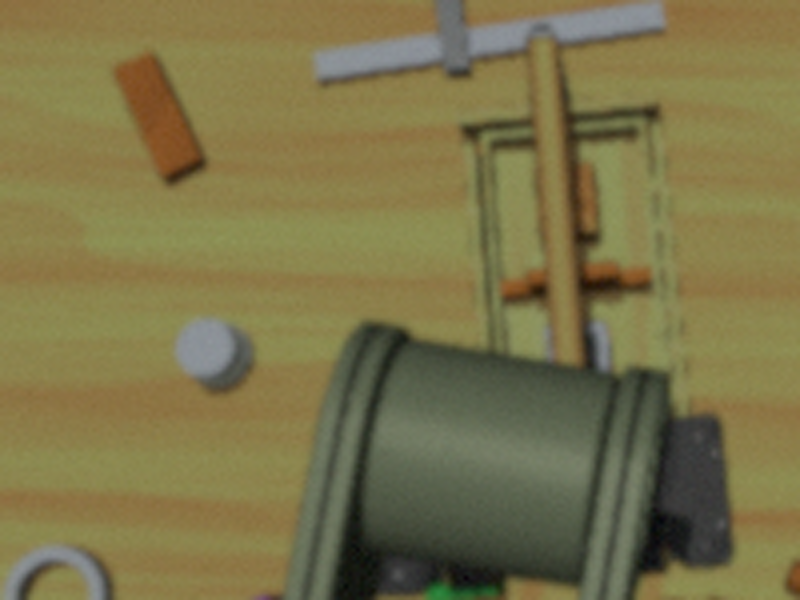

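View pics/w35.png

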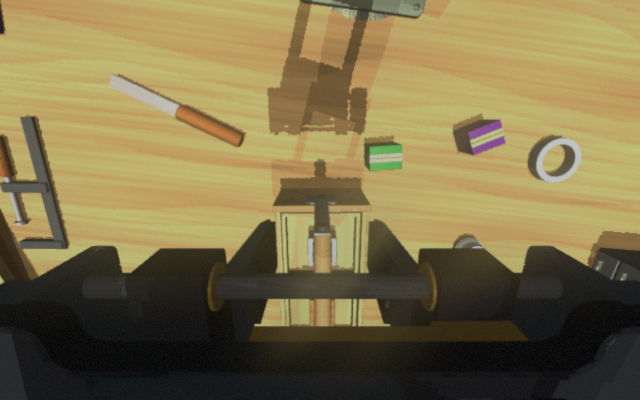

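```bash
python3 - <<'E' 2>/dev/null | tail -3
from fit2 import W
from h import *
ms=vision.camera_model("scene")
for a in (1.6,1.745):
    ph=a-np.radians(10); P=W([554.5,-9.8,np.radians(6.85)],[(-135,-135*np.cos(ph),94+135*np.sin(ph)),(135,-135*np.cos(ph),94+135*np.sin(ph))])
    print(a,((proj(ms,P)-[270,80]+.5)*4-.5).round(0).tolist())
print(state()["time_s"])
E
```

```text
1.6 [[128.0, 266.0], [415.0, 373.0]]
1.745 [[143.0, 255.0], [429.0, 360.0]]
63.0
```

```bash
python3 -c "
from workcell import job,state
print(job.job_done()); print(state()['time_s'])"
```

```text
the job is handed in; nothing more can be done
None
the job is handed in; nothing more can be done
```

The tote is packed and handed in at about 63 s of the 210 s allowed. No verdict was reported.

- **Cartons:** all four stand upright in one row on the tote floor.
- **Tray:** it sits between the end walls. It touched the ledges within 1 mm of the expected height and looks level.
- **Tray contents:** the tin and the sanding block are on the tray floor, one in each compartment. No tape measure appeared in any view.
- **Handle:** it was swung up to its end stop and stayed up after I let go. In the last scene picture its bar lies along the line expected for 1.745 rad, not the one for 1.6.

- **Arm height reading:** the arm's reported height turned out to be about 20 mm too low. I only noticed when the first grasp of the sanding block missed. The earlier carton and tray moves held because they were relative to where each thing was picked up.
- **Knocked block:** the sanding block had been knocked about 3 cm aside, so I located it again before gripping it.
- **Camera agreement:** the camera position estimates disagreed by a few mm. The gripper also tilted up to 2.8° during the carton moves; I brought it back to about 1° before lifting the tray.
- **Not seen directly:** the cartons are hidden under the tray now, so I last saw them just before the tray went in. I did not see the spring catch itself engage.

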